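Load and couple the rocking rinse tray

TASK

Get the rocking rinse tray ready for its next run: put every brown offcut lying on it into the black scrap tub, and lay all the sawn green blanks flat in the tray, shared out between its two sides so that the uncoupled tray settles level on its own with nobody touching it. Only then take the red-handled pin from its rest and push it through the yellow drive fork and the tray's lug until its head is fully home against the fork, leaving the tray loaded. Do not disturb the spray bottle, the pail or the paste jar.

Things in the scene. Friction and masses are not known exactly. Their poses are not given: they have to be found in the camera images.
- tray_floor (a point): centre of the inner floor (top face) of the galvanised rocking tray: inside 100 mm (its x) by 350 mm (its y), rim 18 mm above the floor, walls 3 mm. The point's x runs from the machine's front (fork side, nearest the robot) to its back, y to the left along the tray; it tilts with the tray. Level, the floor is 118 mm above the bench. The tray pivots on a front-to-back axis 45 mm above this point
- tray (a joint): tilt of the tray, rad: 0 level, positive with its left (+y) end up; swings freely between stops at -0.1 and 0.1, settles in about 1 s. It hangs stably: evenly loaded it comes level; with four blanks aboard, shifting one blank 5 mm along the tray changes the tilt by about 0.01 rad; one blank or offcut too many at an end sends it to its stop
- rocker: the machine; origin on the bench under the middle of the tray, axes as the level tray's. A pan 146 by 370 mm, 35 mm high, under the tray; two green posts at the tray's pivot, 28 mm wide, 67 mm before and behind the middle, tops 175 mm above the bench; a blue gearbox with grey motor in front (x -190 to -125 mm, y 50 to 180 mm), top 67 mm above the bench
- fork_hole (a point): centre of the hole's mouth on the front face (towards the robot) of the fixed yellow drive fork. Its x is the hole axis, the way the pin goes in (away from the robot); level, 125 mm above the bench; at x -116, y 80 mm from the machine's origin. 14.5 mm holes go through front tine (8 mm thick), a 20 mm gap and rear tine (8 mm). Tines 34 mm wide, tops 18 mm above the axis
- lug_hole (a point): centre of the 14.5 mm hole of the tray's red lug (10 mm thick, 30 mm wide), which hangs in the fork's gap from an arm that passes over the rear tine back to the tray (arm top 33 mm above the hole axis). It moves with the tray, 0.8 mm up per 0.01 rad, and is in line with the fork's holes, 18 mm behind fork_hole, when the tray is level. A small dark block at the right of the tray's front counterweights it
- pin_grip (a point): middle of the red grip (22 mm diameter, 30 mm long) of the headed coupling pin. The pin lies along its own x: grip, steel head (flange 28 mm diameter, 5 mm thick), then a steel shank 12 mm in diameter and 50 mm long towards +x, its last 8 mm tapering to 5.6 mm. It starts level in the oak rest, axis 40 mm above the bench, grip and head sticking out towards the robot. 90 g
- pin_seat (a point): point on the pin's axis at the face of its head, where the shank begins (20 mm along the pin's x from the middle of the grip); it meets fork_hole when the pin is fully home
- pin_rest: oak pin rest, fixed, 44 mm long (its x), 50 mm wide, 44 mm high; origin at the middle of its underside; the shank lies in a 14 mm wide, 10 mm deep groove along its x, open above: lift the pin straight up
- tub: black plastic scrap tub, fixed, open top, 170 mm (its x) by 150 mm (its y) outside, 60 mm high, wall 4 mm; origin at the middle of its underside
- blank1_mid (a point): centre of a sawn greenstone blank, 50 mm (its x) by 36 mm (its y) by 24 mm high, about 130 g (weights differ by up to 15 %); four or five of the six are present
- blank2_mid (a point): centre of a sawn greenstone blank, 50 mm (its x) by 36 mm (its y) by 24 mm high, about 130 g (weights differ by up to 15 %); four or five of the six are present
- blank3_mid (a point): centre of a sawn greenstone blank, 50 mm (its x) by 36 mm (its y) by 24 mm high, about 130 g (weights differ by up to 15 %); four or five of the six are present
- blank4_mid (a point): centre of a sawn greenstone blank, 50 mm (its x) by 36 mm (its y) by 24 mm high, about 130 g (weights differ by up to 15 %); four or five of the six are present
- blank5_mid (a point): centre of a sawn greenstone blank, 50 mm (its x) by 36 mm (its y) by 24 mm high, about 130 g (weights differ by up to 15 %); four or five of the six are present
- blank6_mid (a point): centre of a sawn greenstone blank, 50 mm (its x) by 36 mm (its y) by 24 mm high, about 130 g (weights differ by up to 15 %); four or five of the six are present
- offcut1_mid (a point): centre of a brown rough offcut lying on the tray at the start, 46 mm (its x) by 34 mm (its y) by 20 mm high (a low look-only lump on top), 90 g; one to three are present
- offcut2_mid (a point): centre of a brown rough offcut lying on the tray at the start, 46 mm (its x) by 34 mm (its y) by 20 mm high (a low look-only lump on top), 90 g; one to three are present
- offcut3_mid (a point): centre of a brown rough offcut lying on the tray at the start, 46 mm (its x) by 34 mm (its y) by 20 mm high (a low look-only lump on top), 90 g; one to three are present
- spray_mid (a point): bystander: white spray bottle with blue head, 68 mm diameter, 172 mm high; point 80 mm above its foot
- pail_mid (a point): bystander: open white pail, 110 mm wide, 110 mm high; point half-way up
- jar_mid (a point): bystander: squat white polishing-paste jar with orange lid, 52 mm diameter, 55 mm high; point half-way up
Not all that is in view belongs to the job. Leave any pink or purple look-alike of the part that bears blank3_mid alone.

How it is judged:
By the outcome, as a careful person would: the job done as asked, in the order asked, and still so for the second after the job is handed in, with the robot touching nothing.
Of blank1, blank2, blank3, blank4, blank5, blank6 only 4 to 5 are there at a start; the rules pass over those that are not, and their reading is None.
Of offcut1, offcut2, offcut3 only 1 to 3 are there at a start; the rules pass over those that are not, and their reading is None.
At some moment in a run one of blank1, blank2, blank3, blank4, blank5, blank6 may be knocked a few centimetres aside while the robot is not near it.
It also fails if it takes over 210 s, if anything falls off the work surface, if the arm or the gripper's body presses on something with over 40 N, if the wrist force passes 120 N, or if a joint passes its speed limit or range.

ROBOT

A 6-joint arm with a two-finger parallel gripper is mounted at the origin on the work surface. World frame = base frame: x ahead of the robot, y to its left, z up, the work surface at z = 0. Lengths are in m, angles in rad, forces in N, time in s.
With the tool pointing down it reaches from about 0.35 to 0.975 m from the base axis. Payload 4.9 kg.
Tool frame: the origin (TCP) lies on the mounting face of the last link; the fingertips stand 173 mm ahead of it and the grasp point (between the pads) lies ctrl.pinch_z ahead of it (ctrl.pinch_z is the distance from the TCP to the grasp point, in m); z points along the fingers, y is the line along which they close (so a half turn about z gives the same grasp; the last joint's range is limited). The gripper opens to 85 mm and grips with 20 to 120 N. Pads are 22 mm wide; open, the fingers measure 114 mm over their backs; the gripper's body (76 mm by 85 mm) begins 54 mm behind the grasp point. The pads swing forward as they close: fully open they stand 13 mm farther back than shut.
Start: joints at [1.212, 0.053, 1.613, -0, 1.476, -0.119], TCP at [0.148, 0.607, 0.405] pointing down, gripper open.
Joint ranges: [-3.01, 3.01], [-1.01, 2.22], [0.06, 2.58], [-1.02, 4.17], [0.09, 2.62], [-3.14, 3.14]. Speed limits (rad/s): [2.57, 2.57, 3.14, 3.14, 3.14, 3.14].

INTERFACE

Orientations are given as a rotation vector (axis times angle).
In Python, from station import telemetry, eyes, ctrl gives the robot as it stands.
- The arm moves only by the tool apply_moves, never from a script. Its argument "plan" is a list of rows, each a list of 5 numbers: the finger opening in m, from 0 to 0.0854, then the shift along the tool's x, y, z in m, then the turn about the tool's z in rad. In form: [[jaw, x, y, z, roll], ...]. A call has 1 to 12 rows; each row is the pose to reach, as a shift and turn from the pose commanded when the call began, along the tool's axes at that moment; what a row does not reach only later rows make up. A row lasts 1/12 s, in which the tool goes at most 41.7 mm and 7.16 degrees, less where a joint would pass 70% of its speed; a pose out of reach is approached as far as the arm can. A call with a gripper value outside its range is refused whole. The fingers move at their own pace and stop on an object; "newtons" is the grip in N (left out, the last holds). Time passes only in rows, so rows that repeat a pose let the fingers close. It gives the time, the measured TCP pose, the force, the opening and the grip force at its end, in the units of the state.
- telemetry.get_obs(): the state, without advancing time (a new reading comes with each control period).
- eyes.get_image(name): name is "scene" or "top"; returns a dict with "img" (400x640x3 uint8, blue, green, red), "range_z" (400x640 float32, m along the optical axis (not along the pixel's ray), 0 where there is no reading), "K" (3x3 intrinsics, pixels), "pose" (4x4, takes a point from camera to world coordinates). Camera axes: x right, y down, z forward; pixel columns grow to the right and rows downward; lengths in m; the calibration is good to about 2 mm. A picture is of the moment at which its call begins.
- ctrl.finish_job(): hands the job in; it is judged then, once.
Trained networks look in a picture, given as the dict that the camera call returned (one of the last four; its "shot" number tells which), for a name from the list of things; names that differ only in an ending like _2 or _b are one class to them, and where a whole thing is asked for, a point or a joint stands for the part that bears it (a point fixed in the world has none). Each returns a list of dicts, best first, with "confidence" (0 to 1); they miss things now and then, are a little off and sometimes report something else, mostly with a low value. They report only what shows in the picture. A call takes as long as a camera call. They do not tell look-alikes from the thing itself.
- eyes.search_frame(thing, picture): "box" ([left, top, right, bottom] in pixels, round what is visible of it).
- eyes.outline_of(thing, picture): "region" (400x640 bool, what is visible of it) and "box" ([left, top, right, bottom] in pixels, round what is visible of it).
- eyes.tip_of(thing, picture): "point" ([column, row] in pixels: a listed point, or the origin of a listed thing).
The state is a dict: "t": time; "q": joint angles; "dq": joint speeds; "effort": joint torques, N m; "tool_pos": TCP position; "tool_rot": TCP orientation; "contact_force": force on the tool from outside, world axes, zero at the start; "wrist_torque": the same for the moment, N m; "opening": finger opening in m; "grip_force": force on a finger pad.
Only numpy, scipy, OpenCV 4.12 (cv2) and the standard library are available. Lean on these libraries where they do the work, as an engineer would, in place of code of your own. Each camera call takes 0.05 s, during which the arm holds its last target. There are 200 camera calls.

## Working session

There is one attempt and no reset: what is moved stays moved. The work goes in short steps, Python scripts to look and compute and a tool call to move; the robot and the scene stay as the last step left them, time stands still between calls to the robot, and variables do not carry over. Pictures are saved under pics/ and viewed, at most 14 in all, crops included, and the job is handed in when it is done.

Besides the shell and the picture viewer there is one more tool, called after "Call:" as a command line: name --pt "numbers of a row" for each row, then --argument value for the rest. apply_moves: Moves the arm, as the interface text tells. Its arguments: {"type":"object","properties":{"plan":{"type":"array","items":{"type":"array","items":{"type":"number"}}},"newtons":{"type":"number"}},"required":["plan"]}

```bash
ls; mkdir -p pics
python3 - <<'E'
from station import telemetry, eyes, ctrl
import cv2, numpy as np
print(ctrl.pinch_z); print(telemetry.get_obs())
for n in("scene","top"):
    p=eyes.get_image(n); cv2.imwrite(f"pics/{n}0.png",p["img"]); print(n,p["K"],p["pose"])
E
```

```text
pics
0.1547
{'t': 0.0, 'q': array([ 1.21200610e+00,  5.33483463e-02,  1.61427917e+00,  1.95744885e-05,
        1.47601829e+00, -1.18984847e-01]), 'dq': array([ 0.00053089,  0.00147091, -0.0004111 , -0.00092881, -0.00119205,
       -0.00041051]), 'effort': array([-1.51933324e-03, -3.93684769e+01, -3.70173883e+01, -2.14125048e-04,
        7.07063780e-03,  2.66836835e-06]), 'tool_pos': array([0.14833961, 0.60686532, 0.4034768 ]), 'tool_rot': array([-0.37572583, -3.11853388,  0.00312575]), 'contact_force': array([-1.75485965,  1.15381252,  0.33058395]), 'wrist_torque': array([-0.03009821, -0.01733181, -0.0248222 ]), 'grip_force': 0.0, 'opening': 0.08538287032304646}
scene [[403.28206566   0.         321.48729572]
 [  0.         403.28206566 201.87190083]
 [  0.           0.           1.        ]] [[ 7.93490588e-01  3.96490587e-01 -4.61701094e-01  1.06548753e+00]
 [ 6.08582404e-01 -5.17430811e-01  6.01575276e-01 -6.23068641e-01]
 [-3.79437044e-04 -7.58327482e-01 -6.51873674e-01  7.93777203e-01]
 [ 0.00000000e+00  0.00000000e+00  0.00000000e+00  1.00000000e+00]]
top [[400.66491912   0.         315.75532657]
 [  0.         400.66491912 194.8309649 ]
 [  0.           0.           1.        ]] [[ 0.01811045 -0.98236617  0.18608793  0.43313305]
 [-0.99983491 -0.01806846  0.00192176  0.0014164 ]
 [ 0.00147445 -0.18609201 -0.98253121  1.09708288]
 [ 0.          0.          0.          1.        ]]
```

View pics/scene0.png

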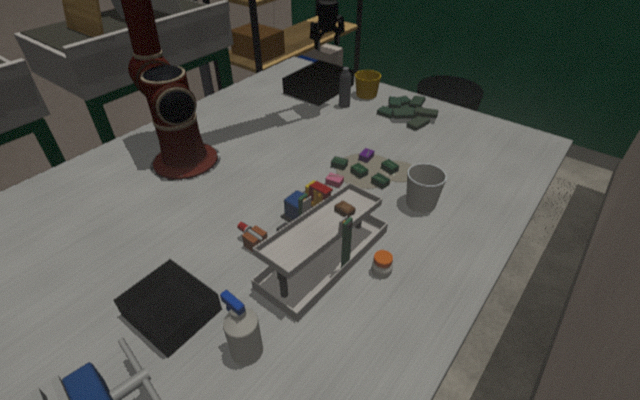

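View pics/top0.png

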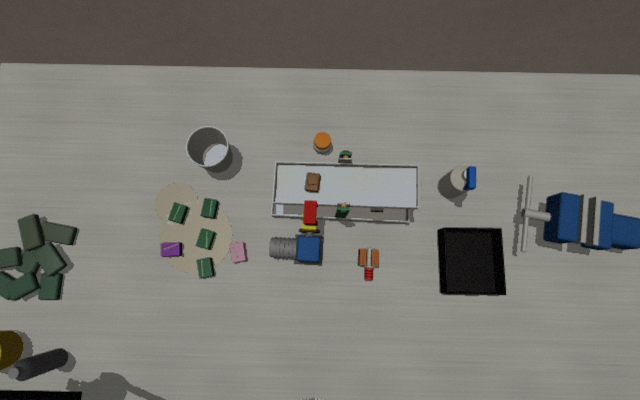

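The top view shows one brown offcut at (313,182), four green blanks at (178,212), (209,208), (204,239) and (205,267), and purple and pink look-alikes at (171,249) and (238,252). The pin rest is at (369,260) and the tub at (471,262). The tray runs x 275–417 and is tilted to one side.

```bash
cat > h.py <<'E'
from station import telemetry, eyes, ctrl
import cv2, numpy as np
from scipy.spatial.transform import Rotation as R
np.set_printoptions(precision=4,suppress=True)
def cloud(p,mask):
    v,u=np.nonzero(mask&(p["range_z"]>0)); z=p["range_z"][v,u]
    c=np.c_[(np.c_[u,v,np.ones(len(u))]@np.linalg.inv(p["K"]).T)*z[:,None],np.ones(len(u))]
    return (c@p["pose"].T)[:,:3]
def ray(p,uv,z):
    d=p["pose"][:3,:3]@np.linalg.solve(p["K"],[uv[0],uv[1],1]); o=p["pose"][:3,3]
    return o+d*(z-o[2])/d[2]
def proj(p,X):
    c=np.linalg.inv(p["pose"])@np.r_[X,1]; q=p["K"]@c[:3]; return q[:2]/q[2]
def boxes(name,p,minc=.3,band=.008):
    "top-face rectangles: centre, top z, long-axis yaw deg, size"
    out=[]
    for d in eyes.outline_of(name,p):
        if d["confidence"]<minc: continue
        c=cloud(p,d["region"])
        if len(c)<15: continue
        zt=np.percentile(c[:,2],85); t=c[abs(c[:,2]-zt)<band]
        (x,y),(w,h),a=cv2.minAreaRect((t[:,:2]*1000).astype(np.float32))
        if w<h: a+=90
        bgr=p["img"][d["region"]].mean(0)
        out.append((d["confidence"],np.r_[x/1000,y/1000,zt],(a+90)%180-90,sorted((w,h)),bgr.astype(int),d["box"]))
    return out
def tool():
    o=telemetry.get_obs(); T=R.from_rotvec(o["tool_rot"]); g=o["tool_pos"]+T.apply([0,0,ctrl.pinch_z])
    m=T.as_matrix(); return o["tool_pos"],T,g,np.degrees(np.arctan2(m[1,0],m[0,0]))
E
python3 - <<'E'
from h import *
p=eyes.get_image("top"); s=eyes.get_image("scene")
for n in ["blank1_mid","offcut1_mid"]:
    for b in boxes(n,p): print(n,*b)
for n in ["tray_floor","rocker","fork_hole","lug_hole","pin_grip","pin_seat","pin_rest","tub","spray_mid","pail_mid","jar_mid"]:
    for q in (p,s):
        for d in eyes.tip_of(n,q)[:3]: print(n,q is p and "top" or "scene",round(d["confidence"],2),np.array(d["point"]), [ray(q,d["point"],z)[:2] for z in (0,{"tray_floor":.118,"fork_hole":.125,"lug_hole":.125,"pin_grip":.04,"pin_seat":.04}.get(n,0))])
for b in boxes("pin_rest",p)+boxes("tub",p)+boxes("pin_grip",p): print(*b)
d=eyes.outline_of("tray_floor",p)[0]; c=cloud(p,d["region"]); 
print(d["box"],c.min(0),c.max(0))
E
```

```text
blank1_mid 0.84 [0.5812 0.3785 0.0253] -14.689552307128906 [35.0688362121582, 47.29535675048828] [54 75 46] [169.3, 201.2, 186.2, 223.2]
offcut1_mid 0.34 [ 0.6196 -0.1042  0.1354] 88.35615539550781 [156.78184509277344, 276.1927795410156] [145 146 148] [275.2, 155.2, 419.5, 225.9]
tray_floor scene 0.93 [321.  225.9] [array([0.5655, 0.026 ]), array([ 0.6399, -0.0705])]
rocker top 0.58 [341.4 196.2] [array([ 0.6383, -0.0679]), array([ 0.6383, -0.0679])]
rocker top 0.21 [307.4 231.2] [array([0.5391, 0.0246]), array([0.5391, 0.0246])]
rocker scene 0.63 [323.1 258.3] [array([ 0.6434, -0.0664]), array([ 0.6434, -0.0664])]
fork_hole top 0.96 [308.5 226.1] [array([0.5532, 0.0219]), array([0.5395, 0.0196])]
fork_hole top 0.55 [459.5 178.7] [array([ 0.6945, -0.3994]), array([ 0.6647, -0.3538])]
fork_hole scene 0.55 [310.3 185.6] [array([0.427 , 0.1507]), array([0.5276, 0.0288])]
lug_hole top 0.72 [312.  224.6] [array([0.5575, 0.0124]), array([0.5433, 0.0111])]
lug_hole scene 0.81 [311.6 192.5] [array([0.4518, 0.1262]), array([0.5484, 0.0082])]
lug_hole scene 0.68 [380.4 178.7] [array([0.5846, 0
[... 1554 characters left out ...]
 0.7864, -0.021 ])]
jar_mid scene 0.65 [383.9 263.4] [array([0.7776, 0.0148]), array([0.7776, 0.0148])]
0.6 [ 0.4719 -0.1369  0.0453] 86.66195678710938 [42.1827392578125, 50.85710525512695] [ 47  77 122] [357.7, 244.8, 380.0, 266.9]
0.66 [ 0.4675 -0.4031  0.0457] 0.26848289370536804 [149.5817108154297, 168.57806396484375] [18 18 19] [439.0, 225.7, 505.5, 297.7]
0.3 [0.4366 0.2937 0.0255] 13.156553268432617 [35.0783805847168, 48.131736755371094] [61 80 55] [197.0, 256.2, 214.1, 277.5]
0.47 [ 0.4542 -0.1336  0.051 ] 0.044101156294345856 [17.83232307434082, 74.05441284179688] [ 67  71 126] [365.4, 248.3, 371.8, 280.0]
[272.6, 156.0, 417.1, 224.0] [ 0.5443 -0.267  -0.0017] [0.7378 0.1119 0.1758]
```

```bash
cat >> h.py <<'E'
def hsvblobs(p,lo,hi,zmin,zmax,amin=60,roi=(150,120,440,300)):
    h=cv2.cvtColor(p["img"],cv2.COLOR_BGR2HSV); m=cv2.inRange(h,lo,hi)
    k=np.zeros_like(m); k[roi[1]:roi[3],roi[0]:roi[2]]=1; m*=k
    n,L,st,_=cv2.connectedComponentsWithStats(m); out=[]
    for i in range(1,n):
        if st[i,4]<amin: continue
        c=cloud(p,L==i); zt=np.percentile(c[:,2],70)
        if not zmin<zt<zmax: continue
        t=c[abs(c[:,2]-zt)<.006]
        if len(t)<20: continue
        (x,y),(w,hh),a=cv2.minAreaRect((t[:,:2]*1000).astype(np.float32))
        if w<hh: a+=90; w,hh=hh,w
        out.append((np.r_[x/1000,y/1000,zt],round((a+90)%180-90,1),(round(w),round(hh)),st[i]))
    return out
GREEN=((45,60,20),(95,255,255)); BROWN=((3,60,40),(18,255,200))
def blanks(p): return hsvblobs(p,*GREEN,.01,.16)
def tray(p,guess=(.641,-.068),yaw=0):
    "plane fit of floor: cloud in machine frame"
    c=cloud(p,np.ones((400,640),bool)); ca,sa=np.cos(yaw),np.sin(yaw)
    d=c[:,:2]-guess; X=d@np.array([[ca,-sa],[sa,ca]])
    m=(abs(X[:,0])<.045)&(abs(X[:,1])<.165)&(c[:,2]>.095)&(c[:,2]<.142)
    X,z=X[m],c[m,2]
    for _ in range(6):
        A=np.c_[X,np.ones(len(X))]; s=np.linalg.lstsq(A,z,rcond=None)[0]; r=z-A@s; k=abs(r)<max(.003,1.0*r.std()); X,z=X[k],z[k]
    return s,len(z)
E
python3 - <<'E'
from h import *
p=eyes.get_image("top")
for b in blanks(p): print("G",*b)
for b in hsvblobs(p,*BROWN,.02,.2,40): print("B",*b)
c=cloud(p,np.ones((400,640),bool))
# posts and rim / pan
m=(c[:,2]>.165)&(c[:,2]<.185)&(abs(c[:,0]-.64)<.12)&(abs(c[:,1]+.07)<.1)
q=c[m]; 
for lo in (True,False):
    k=q[(q[:,0]<.64)==lo]; print("post",k.mean(0),k.min(0),k.max(0))
print("tray",tray(p))
m=(c[:,2]>.095)&(c[:,2]<.16)&(abs(c[:,0]-.64)<.06)&(abs(c[:,1]+.07)<.2)
print("rim rect",cv2.minAreaRect((c[m][:,:2]*1000).astype(np.float32)))
print(cv2.cvtColor(p["img"],cv2.COLOR_BGR2HSV)[[212,208,239,267,182],[178,209,204,205,313]])
for (u,v) in [(308,226),(304,233),(310,212),(369,273),(367,268),(369,258)]:
    w=np.zeros((400,640),bool); w[v-1:v+2,u-1:u+2]=1; print((u,v),cloud(p,w)[:, :].mean(0))
E
```

```text
G [0.5955 0.2929 0.0246] -8.1 (47, 34) [201 199  17  19 232]
G [0.5806 0.3779 0.0241] -15.2 (47, 34) [169 203  19  20 240]
G [0.5126 0.2989 0.0244] -14.3 (47, 34) [196 229  19  20 248]
G [0.4363 0.2932 0.0245] 13.7 (47, 34) [197 258  17  20 246]
B [ 0.7842 -0.0108  0.0555] 1.0 (44, 44) [314 132  17  18 251]
B [0.6495 0.0128 0.1324] -9.8 (42, 32) [305 173  16  19 237]
B [ 0.4719 -0.1213  0.0445] -0.2 (44, 19) [358 248   9  18 144]
B [ 0.4698 -0.153   0.0445] -3.5 (45, 18) [371 249   8  18 129]
post [ 0.5811 -0.0608  0.172 ] [ 0.571  -0.0755  0.165 ] [ 0.5928 -0.047   0.1775]
post [ 0.7078 -0.0656  0.1718] [ 0.6977 -0.0799  0.165 ] [ 0.7205 -0.0508  0.1803]
tray (array([-0.0014, -0.0991,  0.118 ]), 3771)
rim rect ((639.3602905273438, -66.23477172851562), (356.4612731933594, 120.04605865478516), 89.56908416748047)
[[ 66  86  80]
 [ 71  97  76]
 [ 70 118  82]
 [ 69  92  83]
 [ 16 118 112]]
(308, 226) [0.5389 0.0206 0.1329]
(304, 233) [0.5332 0.0336 0.0081]
(310, 212) [0.5706 0.0163 0.1496]
(369, 273) [ 0.4299 -0.1369  0.0491]
(367, 268) [ 0.4424 -0.1318  0.0493]
(369, 258) [ 0.4684 -0.1378  0.0445]
```

Run:
```python
import cv2
a=cv2.imread("pics/top0.png")[130:300,150:400]; cv2.imwrite("pics/c1.png",cv2.resize(a,None,fx=3.2,fy=3.2,interpolation=cv2.INTER_CUBIC)*1)
```

```text
(no output)
```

View pics/c1.png

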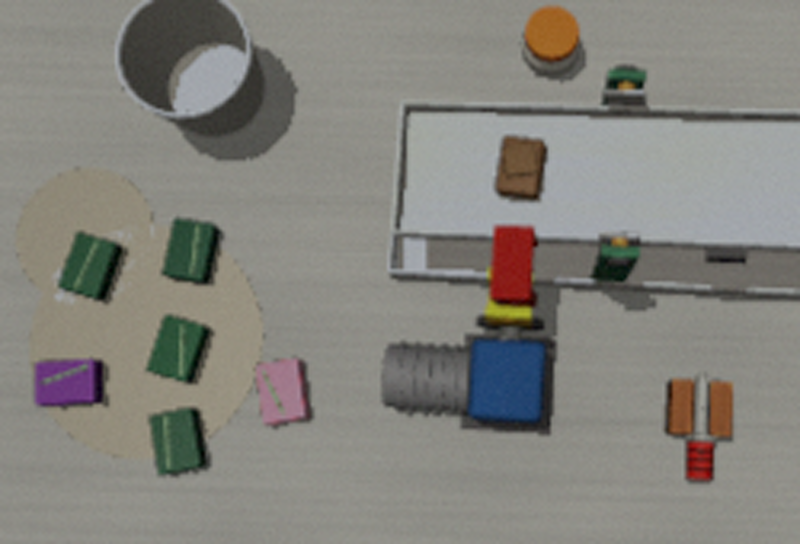

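The crop confirms four green blanks and one offcut on the tray. The two look-alikes are separate, with purple at the left and pink at the right. The tray leans left (about -0.1).

```bash
cat >> h.py <<'E'
class Plan:
    "prints rows (tool frame of call start) for world grasp-tip targets; C=(x,y,TCPz,heading of tool y deg)"
    def __init__(s,C): s.C=np.array(C,float)
    def call(s,*targets):
        x,y,z,f=s.C; f_=np.radians(f); ty=np.array([np.cos(f_),np.sin(f_)]); tx=np.array([np.sin(f_)*-1,np.cos(f_)])
        # z tool down: x = y cross z
        tx=np.cross(np.r_[ty,0],[0,0,-1])[:2]
        for t in targets:
            d=np.array(t[:2])-[x,y]; print("  [j, %.4f, %.4f, %.4f, %.3f]"%(d@tx,d@ty,z-t[2],-np.radians(t[3]-f)),"  ->",t)
        s.C=np.array(targets[-1],float)
def cur():
    o=telemetry.get_obs(); m=R.from_rotvec(o["tool_rot"]).as_matrix(); return np.r_[o["tool_pos"],np.degrees(np.arctan2(m[1,1],m[0,1]))]
E
python3 - <<'E'
from h import *
p=eyes.get_image("top"); c=cloud(p,np.ones((400,640),bool)).reshape(-1,3)
img=p["img"]; hsv=cv2.cvtColor(img,cv2.COLOR_BGR2HSV)
valid=(p["range_z"]>0); vu=np.argwhere(valid); 
H=hsv[valid]
k=(H[:,0]>20)&(H[:,0]<35)&(H[:,1]>120)&(c[:,2]>.12)&(abs(c[:,0]-.54)<.05)&(abs(c[:,1]-.02)<.05)
q=c[k]; print("yellow",len(q),np.percentile(q,[2,50,98],axis=0)); t=q[q[:,2]>.138]; print(t.min(0),t.max(0),cv2.minAreaRect((t[:,:2]*1000).astype(np.float32)))
# rim edges
for side in(-1,1):
    P=[]
    for y in np.arange(-.22,.09,.005):
        if -.1<y<-.03 or(side<0 and y>-.01): continue
        m=(abs(c[:,1]-y)<.0025)&(c[:,2]>.1)&(abs(c[:,0]-.64)<.075)
        if m.sum()>5: P.append((y,np.sort(c[m,0]*side)[-2]*side))
    P=np.array(P); f=np.polyfit(P[:,0],P[:,1],1); r=P[:,1]-np.polyval(f,P[:,0]); kk=abs(r)<.003; f=np.polyfit(P[kk,0],P[kk,1],1); print(side,f,np.degrees(-np.arctan(f[0])),kk.sum(),len(P), np.polyval(f,-.067))
m=(c[:,2]>.1)&(abs(c[:,0]-.645)<.04)&(abs(c[:,1]+.07)<.2); print("y ext",c[m][:,1].min(),c[m][:,1].max())
print("cur",cur())
print("pile",[ (b[0],b[2]) for b in hsvblobs(p,(30,20,10),(100,255,255),.01,.2,60,(0,150,120,320))])
off=(.6495,.0128); P=Plan((.148,.607,.405,cur()[3]))
P.call((.6495,.0128,.38,80)); P.call((.6495,.0128,.289,80)); P.call((.6495,.0128,.38,80)); P.call((.4675,-.4031,.38,80)); P.call((.4675,-.4031,.26,80))
E
```

```text
yellow 60 [[0.5318 0.0036 0.121 ]
 [0.5354 0.0227 0.1425]
 [0.5571 0.0354 0.1476]]
[0.5323 0.0036 0.1404] [0.5663 0.0354 0.148 ] ((549.5645751953125, 19.516841888427734), (34.220802307128906, 31.0466365814209), 1.3697636127471924)
-1 [0.0328 0.5944] -1.87604745932597 22 28 0.592245044996452
1 [0.0327 0.6991] -1.8755030515822022 48 48 0.6969487777386629
y ext -0.24434924697981344 0.11223398062402253
cur [ 0.1485  0.6071  0.4047 76.2588]
pile [(array([0.4576, 0.7663, 0.0385]), (184, 155))]
  [j, -0.6283, -0.4581, 0.0250, -0.065]   -> (0.6495, 0.0128, 0.38, 80)
  [j, 0.0000, 0.0000, 0.0910, -0.000]   -> (0.6495, 0.0128, 0.289, 80)
  [j, 0.0000, 0.0000, -0.0910, -0.000]   -> (0.6495, 0.0128, 0.38, 80)
  [j, 0.1070, -0.4412, 0.0000, -0.000]   -> (0.4675, -0.4031, 0.38, 80)
  [j, 0.0000, 0.0000, 0.1200, -0.000]   -> (0.4675, -0.4031, 0.26, 80)
```

Call:
apply_moves --pt "0.06 -0.377 -0.275 0.015 -0.065" --pt "0.06 -0.377 -0.275 0.015 -0.065" --pt "0.06 -0.377 -0.275 0.015 -0.065" --pt "0.06 -0.377 -0.275 0.015 -0.065" --pt "0.06 -0.377 -0.275 0.015 -0.065" --pt "0.06 -0.377 -0.275 0.015 -0.065" --pt "0.06 -0.377 -0.275 0.015 -0.065" --pt "0.06 -0.377 -0.275 0.015 -0.065" --pt "0.06 -0.377 -0.275 0.015 -0.065" --pt "0.06 -0.377 -0.275 0.015 -0.065" --pt "0.06 -0.377 -0.275 0.015 -0.065" --pt "0.06 -0.377 -0.275 0.015 -0.065" --newtons 40

```text
t: 2.7
tool_pos: [0.452, 0.2465, 0.3898]
tool_rot: [0.283, 3.127, -0.003]
contact_force: [-0.3, 0.2, 0.4]
opening: 0.0601
grip_force: 0.0
```

Run:
```python
from h import *
print(cur()); print(telemetry.get_obs()["dq"])
P=Plan(cur())
P.call((.6495,.0128,.36,80)); P.call((.6495,.0128,.289,80))
```

```text
[ 0.452   0.2465  0.3898 79.6622]
[-0.1182  0.0431 -0.0313  0.06    0.0091 -0.1167]
  [j, -0.2363, -0.1945, 0.0298, -0.006]   -> (0.6495, 0.0128, 0.36, 80)
  [j, 0.0000, 0.0000, 0.0710, -0.000]   -> (0.6495, 0.0128, 0.289, 80)
```

Call:
apply_moves --pt "0.06 -0.239 -0.199 0.03 0" --pt "0.06 -0.239 -0.199 0.03 0" --pt "0.06 -0.239 -0.199 0.03 0" --pt "0.06 -0.239 -0.199 0.03 0" --pt "0.06 -0.239 -0.199 0.03 0" --pt "0.06 -0.239 -0.199 0.03 0" --pt "0.06 -0.239 -0.199 0.03 0" --pt "0.06 -0.239 -0.199 0.03 0" --pt "0.06 -0.239 -0.199 0.03 0" --pt "0.06 -0.239 -0.199 0.03 0" --pt "0.06 -0.239 -0.199 0.03 0" --pt "0.06 -0.239 -0.199 0.03 0"

```text
t: 3.7
tool_pos: [0.6495, 0.0142, 0.3599]
tool_rot: [-0.272, -3.13, -0.001]
contact_force: [-0.6, 0.2, -0.2]
opening: 0.0597
grip_force: 0.0
```

Run:
```python
from h import *
print(cur()); print(telemetry.get_obs()["dq"])
```

```text
[ 0.6495  0.0142  0.3599 80.0733]
[ 0.0047 -0.0065  0.0031 -0.001  -0.001  -0.0007]
```

Call:
apply_moves --pt "0.06 0 -0.001 0.04 0" --pt "0.06 0 -0.001 0.071 0" --pt "0.06 0 -0.001 0.071 0" --pt "0.02 0 -0.001 0.071 0" --pt "0.02 0 -0.001 0.071 0" --pt "0.02 0 -0.001 0.071 0" --pt "0.02 0 -0.001 0.071 0" --pt "0.02 0 -0.001 0.071 0" --pt "0.02 0 -0.001 0.071 0" --newtons 40

```text
t: 4.45
tool_pos: [0.6505, 0.012, 0.2912]
tool_rot: [0.274, 3.126, 0.001]
contact_force: [-1.3, 1.8, 7.1]
opening: 0.0333
grip_force: 40.3
```

Call:
apply_moves --pt "0.02 0 0 -0.03 0" --pt "0.02 0 0 -0.06 0" --pt "0.02 0 0 -0.09 0" --pt "0.02 0 0 -0.09 0" --pt "0.02 0.02 -0.08 -0.09 0" --pt "0.02 0.04 -0.16 -0.09 0" --pt "0.02 0.06 -0.24 -0.09 0" --pt "0.02 0.07 -0.28 -0.09 0" --pt "0.02 0.08 -0.32 -0.09 0" --pt "0.02 0.09 -0.36 -0.09 0" --pt "0.02 0.1 -0.4 -0.09 0" --pt "0.02 0.107 -0.44 -0.09 0"

```text
t: 5.45
tool_pos: [0.5133, -0.2944, 0.3781]
tool_rot: [-0.274, -3.129, -0.0]
contact_force: [0.8, -0.4, -1.1]
opening: 0.0333
grip_force: 39.6
```

Run:
```python
from h import *
print(cur(),telemetry.get_obs()["opening"]); P=Plan(cur()); P.call((.4675,-.4031,.38,80))
```

```text
[ 0.5133 -0.2944  0.3781 79.9778] 0.03329411295596056
  [j, 0.0262, -0.1151, -0.0019, -0.000]   -> (0.4675, -0.4031, 0.38, 80)
```

Call:
apply_moves --pt "0.02 0.012 -0.05 0 0" --pt "0.02 0.022 -0.09 0.03 0" --pt "0.02 0.022 -0.09 0.07 0" --pt "0.02 0.022 -0.09 0.11 0" --pt "0.02 0.022 -0.09 0.15 0" --pt "0.02 0.022 -0.09 0.15 0" --pt "0.055 0.022 -0.09 0.15 0" --pt "0.055 0.022 -0.09 0.15 0" --pt "0.055 0.022 -0.09 0.15 0" --pt "0.055 0.022 -0.09 0.11 0" --pt "0.055 0.022 -0.09 0.05 0" --pt "0.06 0.022 -0.09 0 0"

```text
t: 6.45
tool_pos: [0.4778, -0.3774, 0.3569]
tool_rot: [0.273, 3.127, -0.004]
contact_force: [1.1, -1.4, 1.0]
opening: 0.06
grip_force: 0.0
```

Run:
```python
from h import *
p=eyes.get_image("top"); cv2.imwrite("pics/t2.png",p["img"])
for b in blanks(p): print("G",*b)
for b in hsvblobs(p,*BROWN,.0,.2,40,(150,120,520,310)): print("B",*b)
print(tray(p,(.6445,-.0633),np.radians(-1.876)))
print(cur(),telemetry.get_obs()["dq"])
```

```text
G [0.5954 0.293  0.0245] -7.7 (47, 34) [201 199  17  19 240]
G [0.5809 0.3776 0.0247] -14.9 (47, 35) [169 203  19  20 243]
G [0.5125 0.299  0.0244] -16.4 (48, 34) [196 229  19  20 244]
G [0.4363 0.2935 0.0245] 13.9 (47, 34) [197 258  17  20 247]
B [ 0.7841 -0.0108  0.0553] 1.1 (44, 44) [314 132  17  18 247]
B [ 0.4719 -0.1211  0.0442] -0.2 (44, 19) [358 248   9  18 143]
B [ 0.4698 -0.1524  0.0447] -0.7 (44, 19) [371 249   8  18 129]
B [ 0.4742 -0.3705  0.0261] -8.7 (45, 33) [449 249  15  19 221]
(array([0.0021, 0.0005, 0.1176]), 4153)
[ 0.4797 -0.379   0.369  80.0321] [-0.0016  0.002  -0.0509  0.0008 -0.1742  0.0005]
```

Call:
apply_moves --pt "0.06 0 0.08 0 -0.12" --pt "0.06 0 0.16 0 -0.24" --pt "0.06 0 0.24 0 -0.36" --pt "0.06 0 0.44 0 -0.417" --pt "0.06 0 0.44 0 -0.417" --pt "0.06 0 0.44 0 -0.417" --pt "0.06 0 0.44 0 -0.417" --pt "0.06 0 0.44 0 -0.417" --pt "0.06 0 0.44 0 -0.417" --pt "0.06 0 0.44 0 -0.417" --pt "0.06 0 0.44 0 -0.417" --pt "0.06 0 0.44 0 -0.417"

```text
t: 7.5
tool_pos: [0.5546, 0.06, 0.3561]
tool_rot: [-0.388, 3.11, 0.001]
contact_force: [-1.0, 0.0, 0.3]
opening: 0.0599
grip_force: 0.0
```

Run:
```python
from h import *
print(cur(),telemetry.get_obs()["dq"]); P=Plan(cur()); P.call((.4363,.2935,.22,103.9)); P.call((.4363,.2935,.176,103.9))
```

```text
[  0.5546   0.06     0.3561 104.2275] [-0.0704 -0.0052  0.0167 -0.0489  0.0052 -0.052 ]
  [j, 0.0573, 0.2554, 0.1361, 0.006]   -> (0.4363, 0.2935, 0.22, 103.9)
  [j, 0.0000, 0.0000, 0.0440, -0.000]   -> (0.4363, 0.2935, 0.176, 103.9)
```

Call:
apply_moves --pt "0.06 0.01 0.04 0 0.006" --pt "0.06 0.02 0.08 0 0.006" --pt "0.06 0.057 0.255 0.05 0.006" --pt "0.06 0.057 0.255 0.1 0.006" --pt "0.06 0.057 0.255 0.136 0.006" --pt "0.06 0.057 0.255 0.136 0.006" --pt "0.06 0.057 0.255 0.136 0.006" --pt "0.06 0.057 0.255 0.136 0.006" --pt "0.06 0.057 0.255 0.136 0.006" --pt "0.06 0.057 0.255 0.136 0.006" --pt "0.06 0.057 0.255 0.136 0.006"

```text
t: 8.42
tool_pos: [0.439, 0.2896, 0.2189]
tool_rot: [-0.369, 3.115, 0.002]
contact_force: [-0.1, 0.1, 0.7]
opening: 0.0596
grip_force: 0.0
```

Run:
```python
from h import *
print(cur(),telemetry.get_obs()["dq"]); P=Plan(cur()); P.call((.4363,.2935,.176,103.9))
```

```text
[  0.439    0.2896   0.2189 103.5164] [-0.0134 -0.0073 -0.0061  0.0023 -0.0014  0.0053]
  [j, 0.0017, 0.0045, 0.0429, -0.007]   -> (0.4363, 0.2935, 0.176, 103.9)
```

Run:
```python
from h import *
P=Plan((.4363,.2935,.36,103.9)); P.call((.6456,-.0283,.36,88.1))
```

```text
[j, -0.1259, -0.3627, 0.0000, 0.276]   -> (0.6456, -0.0283, 0.36, 88.1)
```

Call:
apply_moves --pt "0.06 0.002 0.0045 0.03 -0.007" --pt "0.06 0.002 0.0045 0.043 -0.007" --pt "0.06 0.002 0.0045 0.043 -0.007" --pt "0.02 0.002 0.0045 0.043 -0.007" --pt "0.02 0.002 0.0045 0.043 -0.007" --pt "0.02 0.002 0.0045 0.043 -0.007" --pt "0.02 0.002 0.0045 0.043 -0.007" --pt "0.02 0.002 0.0045 0.043 -0.007" --pt "0.02 0.002 0.0045 0 -0.007" --pt "0.02 0.002 0.0045 -0.05 -0.007" --pt "0.02 0.002 0.0045 -0.1 -0.007" --pt "0.02 0.002 0.0045 -0.141 -0.007" --newtons 40

```text
t: 9.42
tool_pos: [0.4339, 0.2932, 0.3416]
tool_rot: [0.381, -3.118, 0.0]
contact_force: [0.7, 0.5, -1.7]
opening: 0.0353
grip_force: 41.2
```

Call:
apply_moves --pt "0.02 -0.014 -0.04 0 0.1" --pt "0.02 -0.028 -0.08 0 0.2" --pt "0.02 -0.1259 -0.3627 0 0.276" --pt "0.02 -0.1259 -0.3627 0 0.276" --pt "0.02 -0.1259 -0.3627 0 0.276" --pt "0.02 -0.1259 -0.3627 0 0.276" --pt "0.02 -0.1259 -0.3627 0 0.276" --pt "0.02 -0.1259 -0.3627 0 0.276" --pt "0.02 -0.1259 -0.3627 0 0.276" --pt "0.02 -0.1259 -0.3627 0 0.276" --pt "0.02 -0.1259 -0.3627 0 0.276" --pt "0.02 -0.1259 -0.3627 0 0.276"

```text
t: 10.42
tool_pos: [0.6438, -0.0284, 0.3394]
tool_rot: [-0.053, -3.14, -0.001]
contact_force: [-0.2, 0.5, -1.8]
opening: 0.0352
grip_force: 41.2
```

Run:
```python
from h import *
print(cur(),telemetry.get_obs()["dq"]); P=Plan(cur()); P.call((.6456,-.0283,.296,88.1))
```

```text
[ 0.6438 -0.0284  0.3394 88.0649] [ 0.0313 -0.0206  0.0222  0.0014  0.0001 -0.0012]
  [j, -0.0018, 0.0001, 0.0434, -0.001]   -> (0.6456, -0.0283, 0.296, 88.1)
```

Call:
apply_moves --pt "0.02 -0.002 0 0.02 0" --pt "0.02 -0.002 0 0.035 0" --pt "0.02 -0.002 0 0.0435 0" --pt "0.02 -0.002 0 0.0435 0" --pt "0.05 -0.002 0 0.0435 0" --pt "0.05 -0.002 0 0.0435 0" --pt "0.05 -0.002 0 0.0435 0" --pt "0.05 -0.002 0 0.03 0" --pt "0.05 -0.002 0 0.01 0" --pt "0.06 -0.002 0 -0.02 0" --pt "0.06 -0.002 0 -0.02 0"

```text
t: 11.33
tool_pos: [0.6476, -0.0284, 0.3686]
tool_rot: [0.051, 3.129, -0.003]
contact_force: [0.8, 0.3, 1.7]
opening: 0.0601
grip_force: 0.0
```

Run:
```python
from h import *
p=eyes.get_image("top")
for b in blanks(p): print("G",*b)
print(tray(p,(.6445,-.0633),np.radians(-1.876)))
print(cur(),telemetry.get_obs()["dq"])
P=Plan(cur()); P.call((.5125,.299,.22,74))
```

```text
G [ 0.6416 -0.0262  0.1389] -5.2 (35, 33) [321 177  15  16 178]
G [0.5956 0.2928 0.0242] -9.7 (48, 33) [202 199  16  19 244]
G [0.5806 0.3781 0.0246] -14.5 (47, 34) [169 203  19  21 252]
G [0.5122 0.2982 0.0242] -15.0 (47, 34) [196 229  19  20 250]
(array([-0.001 , -0.0938,  0.1175]), 2199)
[ 0.6472 -0.0284  0.3663 88.1235] [-0.0006  0.0314  0.0572  0.0001 -0.0113 -0.001 ]
  [j, 0.1454, 0.3228, 0.1463, 0.247]   -> (0.5125, 0.299, 0.22, 74)
```

Call:
apply_moves --pt "0.06 0.016 0.036 0 0.1" --pt "0.06 0.032 0.072 0 0.2" --pt "0.06 0.1454 0.3228 0 0.257" --pt "0.06 0.1454 0.3228 0 0.257" --pt "0.06 0.1454 0.3228 0.06 0.257" --pt "0.06 0.1454 0.3228 0.146 0.257" --pt "0.06 0.1454 0.3228 0.146 0.257" --pt "0.06 0.1454 0.3228 0.146 0.257" --pt "0.06 0.1454 0.3228 0.146 0.257" --pt "0.06 0.1454 0.3228 0.146 0.257" --pt "0.06 0.1454 0.3228 0.146 0.257" --pt "0.06 0.1454 0.3228 0.146 0.257"

```text
t: 12.38
tool_pos: [0.5097, 0.2999, 0.2116]
tool_rot: [-0.449, -3.106, 0.004]
contact_force: [0.6, -0.0, 1.9]
opening: 0.0601
grip_force: 0.0
```

Run:
```python
from h import *
print(cur(),telemetry.get_obs()["dq"]); P=Plan(cur()); P.call((.5123,.2985,.176,74.5)); P.call((.5123,.2985,.36,74.5)); P.call((.6422,-.0983,.36,88.1))
```

```text
[ 0.5097  0.2999  0.2116 73.5496] [-0.0397 -0.0364 -0.044  -0.0072 -0.0021 -0.0038]
  [j, -0.0028, -0.0006, 0.0356, -0.017]   -> (0.5123, 0.2985, 0.176, 74.5)
  [j, 0.0000, 0.0000, -0.1840, -0.000]   -> (0.5123, 0.2985, 0.36, 74.5)
  [j, -0.2312, -0.3477, 0.0000, -0.237]   -> (0.6422, -0.0983, 0.36, 88.1)
```

Call:
apply_moves --pt "0.06 -0.002 0 0.025 -0.017" --pt "0.06 -0.002 0 0.034 -0.017" --pt "0.06 -0.002 0 0.034 -0.017" --pt "0.02 -0.002 0 0.034 -0.017" --pt "0.02 -0.002 0 0.034 -0.017" --pt "0.02 -0.002 0 0.034 -0.017" --pt "0.02 -0.002 0 0.034 -0.017" --pt "0.02 -0.002 0 0.034 -0.017" --pt "0.02 -0.002 0 0 -0.017" --pt "0.02 -0.002 0 -0.04 -0.017" --pt "0.02 -0.002 0 -0.08 -0.017" --pt "0.02 -0.002 0 -0.135 -0.017"

```text
t: 13.38
tool_pos: [0.5124, 0.2983, 0.3359]
tool_rot: [-0.427, -3.11, 0.002]
contact_force: [1.3, 0.2, -0.5]
opening: 0.035
grip_force: 40.8
```

Call:
apply_moves --pt "0.02 -0.022 -0.034 0 -0.1" --pt "0.02 -0.044 -0.068 0 -0.2" --pt "0.02 -0.231 -0.348 0 -0.237" --pt "0.02 -0.231 -0.348 0 -0.237" --pt "0.02 -0.231 -0.348 0 -0.237" --pt "0.02 -0.231 -0.348 0 -0.237" --pt "0.02 -0.231 -0.348 0 -0.237" --pt "0.02 -0.231 -0.348 0 -0.237" --pt "0.02 -0.231 -0.348 0 -0.237" --pt "0.02 -0.231 -0.348 0 -0.237" --pt "0.02 -0.231 -0.348 0 -0.237" --pt "0.02 -0.231 -0.348 0 -0.237"

```text
t: 14.38
tool_pos: [0.642, -0.1011, 0.3348]
tool_rot: [-0.062, -3.14, -0.001]
contact_force: [-0.3, 0.2, -1.7]
opening: 0.0352
grip_force: 50.7
```

Run:
```python
from h import *
print(cur(),telemetry.get_obs()["dq"],telemetry.get_obs()["opening"]); P=Plan(cur()); P.call((.6434,-.0983,.299,88.1))
```

```text
[ 0.642  -0.1011  0.3348 87.7334] [ 0.0522 -0.0232  0.0338  0.0168  0.0093  0.0089] 0.03524559251446966
  [j, -0.0013, 0.0029, 0.0358, -0.006]   -> (0.6434, -0.0983, 0.299, 88.1)
```

Call:
apply_moves --pt "0.02 -0.001 0.003 0.02 -0.006" --pt "0.02 -0.001 0.003 0.03 -0.006" --pt "0.02 -0.001 0.003 0.036 -0.006" --pt "0.02 -0.001 0.003 0.037 -0.006" --pt "0.05 -0.001 0.003 0.037 -0.006" --pt "0.05 -0.001 0.003 0.037 -0.006" --pt "0.05 -0.001 0.003 0.037 -0.006" --pt "0.05 -0.001 0.003 0.03 -0.006" --pt "0.05 -0.001 0.003 0.01 -0.006" --pt "0.06 -0.001 0.003 -0.025 -0.006" --pt "0.06 -0.001 0.003 -0.025 -0.006"

```text
t: 15.3
tool_pos: [0.6445, -0.0962, 0.3686]
tool_rot: [0.047, 3.13, -0.005]
contact_force: [0.9, -0.6, 2.5]
opening: 0.06
grip_force: 0.0
```

Run:
```python
from h import *
p=eyes.get_image("top")
for b in blanks(p): print("G",*b)
print(tray(p,(.6445,-.0633),np.radians(-1.876)))
print(cur(),telemetry.get_obs()["dq"])
P=Plan(cur()); P.call((.5956,.2928,.21,81))
P.call((.5956,.2928,.35,81));P.call((.6478,.0366,.35,88.1));
```

```text
G [ 0.6442 -0.0177  0.1411] -3.1 (47, 20) [320 174  10  21 119]
G [ 0.6439 -0.0948  0.1438] 77.3 (35, 30) [349 177  15  15 154]
G [0.5955 0.2933 0.0245] -8.5 (47, 33) [201 199  17  19 240]
G [0.5807 0.3778 0.0243] -13.8 (47, 35) [169 203  19  20 246]
(array([-0.0002, -0.0324,  0.1176]), 1889)
[ 0.6442 -0.0961  0.3664 88.2906] [-0.0002  0.0313  0.0589  0.0002 -0.0103  0.0013]
  [j, 0.0601, 0.3873, 0.1564, 0.127]   -> (0.5956, 0.2928, 0.21, 81)
  [j, 0.0000, 0.0000, -0.1400, -0.000]   -> (0.5956, 0.2928, 0.35, 81)
  [j, -0.0916, -0.2449, 0.0000, -0.124]   -> (0.6478, 0.0366, 0.35, 88.1)
```

Call:
apply_moves --pt "0.06 0.006 0.04 0 0.1" --pt "0.06 0.012 0.08 0 0.12" --pt "0.06 0.06 0.387 0 0.12" --pt "0.06 0.06 0.387 0 0.12" --pt "0.06 0.06 0.387 0 0.12" --pt "0.06 0.06 0.387 0.08 0.12" --pt "0.06 0.06 0.387 0.155 0.12" --pt "0.06 0.06 0.387 0.155 0.12" --pt "0.06 0.06 0.387 0.155 0.12" --pt "0.06 0.06 0.387 0.155 0.12" --pt "0.06 0.06 0.387 0.155 0.12" --pt "0.06 0.06 0.387 0.155 0.12"

```text
t: 16.35
tool_pos: [0.5906, 0.2957, 0.1978]
tool_rot: [-0.228, -3.122, 0.005]
contact_force: [-1.2, -0.7, -1.0]
opening: 0.0598
grip_force: 0.0
```

Run:
```python
from h import *
print(cur(),telemetry.get_obs()["dq"]); P=Plan(cur()); P.call((.5955,.293,.176,81.5))
```

```text
[ 0.5906  0.2957  0.1978 81.6494] [-0.0544 -0.0547 -0.0128 -0.0434  0.053  -0.0435]
  [j, -0.0053, -0.0019, 0.0218, 0.003]   -> (0.5955, 0.293, 0.176, 81.5)
```

Call:
apply_moves --pt "0.06 -0.003 -0.001 0.015 0" --pt "0.06 -0.003 -0.001 0.021 0" --pt "0.06 -0.003 -0.001 0.021 0" --pt "0.02 -0.003 -0.001 0.021 0" --pt "0.02 -0.003 -0.001 0.021 0" --pt "0.02 -0.003 -0.001 0.021 0" --pt "0.02 -0.003 -0.001 0.021 0" --pt "0.02 -0.003 -0.001 0.021 0"

```text
t: 17.02
tool_pos: [0.5982, 0.291, 0.186]
tool_rot: [0.235, 3.13, 0.001]
contact_force: [0.5, -2.5, 5.0]
opening: 0.0351
grip_force: 41.2
```

Call:
apply_moves --pt "0.02 0 0 -0.04 0" --pt "0.02 0 0 -0.08 0" --pt "0.02 0 0 -0.12 0" --pt "0.02 0 0 -0.165 0" --pt "0.02 -0.013 -0.035 -0.165 -0.1" --pt "0.02 -0.026 -0.07 -0.165 -0.12" --pt "0.02 -0.091 -0.245 -0.165 -0.12" --pt "0.02 -0.091 -0.245 -0.165 -0.12" --pt "0.02 -0.091 -0.245 -0.165 -0.12" --pt "0.02 -0.091 -0.245 -0.165 -0.12" --pt "0.02 -0.091 -0.245 -0.165 -0.12" --pt "0.02 -0.091 -0.245 -0.165 -0.12"

```text
t: 18.02
tool_pos: [0.6511, 0.0311, 0.3488]
tool_rot: [-0.055, -3.141, 0.002]
contact_force: [-0.4, -0.3, -1.3]
opening: 0.035
grip_force: 40.6
```

Run:
```python
from h import *
p=eyes.get_image("top"); print(tray(p,(.6445,-.0633),np.radians(-1.876)))
print(cur(),telemetry.get_obs()["dq"],telemetry.get_obs()["opening"]); P=Plan(cur()); P.call((.6478,.0367,.294,88.1))
```

```text
(array([-0.0031, -0.0322,  0.1176]), 2445)
[ 0.6508  0.0332  0.3487 88.0767] [ 0.0496 -0.007   0.0091  0.0198  0.0049  0.0106] 0.03475408251777445
  [j, 0.0031, 0.0034, 0.0547, -0.000]   -> (0.6478, 0.0367, 0.294, 88.1)
```

Call:
apply_moves --pt "0.02 0.003 0.002 0.02 0" --pt "0.02 0.003 0.002 0.035 0" --pt "0.02 0.003 0.002 0.046 0" --pt "0.02 0.003 0.002 0.046 0" --pt "0.02 0.003 0.002 0.046 0" --pt "0.05 0.003 0.002 0.046 0" --pt "0.05 0.003 0.002 0.046 0" --pt "0.05 0.003 0.002 0.046 0" --pt "0.05 0.003 0.002 0.03 0" --pt "0.05 0.003 0.002 0.01 0" --pt "0.06 0.003 0.002 -0.02 0" --pt "0.06 0.003 0.002 -0.02 0"

```text
t: 19.07
tool_pos: [0.6494, 0.0375, 0.3777]
tool_rot: [0.047, 3.129, -0.001]
contact_force: [1.1, 0.3, 2.0]
opening: 0.06
grip_force: 0.0
```

Run:
```python
from h import *
p=eyes.get_image("top")
for b in blanks(p): print("G",*b)
print(tray(p,(.6445,-.0633),np.radians(-1.876)))
print(cur(),telemetry.get_obs()["dq"])
P=Plan(cur()); P.call((.5807,.3778,.21,75.5))
P.call((.5807,.3778,.35,75.5));P.call((.6412,-.1633,.35,88.1));
```

```text
G [0.647  0.0381 0.1322] -3.1 (43, 33) [295 174  15  18 207]
G [ 0.643  -0.0337  0.1394] -3.6 (48, 18) [327 174   9  21 157]
G [ 0.6391 -0.0961  0.1456] -5.0 (48, 34) [350 176  15  21 287]
G [0.5806 0.3775 0.0244] -17.3 (47, 35) [169 203  19  20 254]
(array([-0.0002, -0.0957,  0.1179]), 2197)
[ 0.649   0.0375  0.3753 88.2932] [-0.0014  0.0308  0.0594 -0.0023 -0.0088 -0.0009]
  [j, 0.0784, 0.3381, 0.1653, 0.223]   -> (0.5807, 0.3778, 0.21, 75.5)
  [j, 0.0000, 0.0000, -0.1400, -0.000]   -> (0.5807, 0.3778, 0.35, 75.5)
  [j, -0.1941, -0.5087, 0.0000, -0.220]   -> (0.6412, -0.1633, 0.35, 88.1)
```

Call:
apply_moves --pt "0.06 0.009 0.038 0 0.1" --pt "0.06 0.018 0.076 0 0.2" --pt "0.06 0.078 0.338 0 0.225" --pt "0.06 0.078 0.338 0 0.225" --pt "0.06 0.078 0.338 0 0.225" --pt "0.06 0.078 0.338 0.08 0.225" --pt "0.06 0.078 0.338 0.155 0.225" --pt "0.06 0.078 0.338 0.155 0.225" --pt "0.06 0.078 0.338 0.155 0.225" --pt "0.06 0.078 0.338 0.155 0.225" --pt "0.06 0.078 0.338 0.155 0.225" --pt "0.06 0.078 0.338 0.155 0.225"

```text
t: 20.12
tool_pos: [0.5779, 0.3784, 0.2099]
tool_rot: [-0.394, -3.111, 0.007]
contact_force: [0.0, -0.5, -0.3]
opening: 0.0601
grip_force: 0.0
```

Run:
```python
from h import *
print(cur(),telemetry.get_obs()["dq"]); P=Plan(cur()); P.call((.5806,.3777,.176,75))
```

```text
[ 0.5779  0.3784  0.2099 75.5462] [-0.0382 -0.0631 -0.0492 -0.0144  0.0089 -0.0093]
  [j, -0.0028, 0.0000, 0.0339, 0.010]   -> (0.5806, 0.3777, 0.176, 75)
```

Call:
apply_moves --pt "0.06 -0.001 0 0.025 0.01" --pt "0.06 -0.001 0 0.033 0.01" --pt "0.06 -0.001 0 0.033 0.01" --pt "0.02 -0.001 0 0.033 0.01" --pt "0.02 -0.001 0 0.033 0.01" --pt "0.02 -0.001 0 0.033 0.01" --pt "0.02 -0.001 0 0.033 0.01" --pt "0.02 -0.001 0 0.033 0.01"

```text
t: 20.78
tool_pos: [0.5819, 0.3776, 0.1837]
tool_rot: [0.414, 3.111, 0.002]
contact_force: [-0.1, -1.9, 6.4]
opening: 0.0348
grip_force: 41.3
```

Call:
apply_moves --pt "0.02 0 0 -0.04 0" --pt "0.02 0 0 -0.08 0" --pt "0.02 0 0 -0.12 0" --pt "0.02 0 0 -0.18 0" --pt "0.02 -0.014 -0.036 -0.18 -0.1" --pt "0.02 -0.028 -0.072 -0.18 -0.2" --pt "0.02 -0.1 -0.26 -0.18 -0.22" --pt "0.02 -0.1 -0.26 -0.18 -0.22" --pt "0.02 -0.1 -0.26 -0.18 -0.22" --pt "0.02 -0.1 -0.26 -0.18 -0.22" --pt "0.02 -0.1 -0.26 -0.18 -0.22" --pt "0.02 -0.1 -0.26 -0.18 -0.22"

```text
t: 21.78
tool_pos: [0.6096, 0.0951, 0.361]
tool_rot: [-0.08, -3.14, 0.004]
contact_force: [0.5, -0.1, -0.6]
opening: 0.0353
grip_force: 40.8
```

Run:
```python
from h import *
print(cur(),telemetry.get_obs()["dq"],telemetry.get_obs()["opening"]); P=Plan(cur()); P.call((.6405,-.184,.36,88.1))
```

```text
[ 0.6096  0.0951  0.361  87.0833] [ 0.0757  0.0089 -0.0082  0.0748  0.0055  0.0615] 0.03530970108432132
  [j, -0.0451, -0.2771, 0.0010, -0.018]   -> (0.6405, -0.184, 0.36, 88.1)
```

Call:
apply_moves --pt "0.02 -0.006 -0.04 0 -0.018" --pt "0.02 -0.012 -0.08 0 -0.018" --pt "0.02 -0.045 -0.277 0 -0.018" --pt "0.02 -0.045 -0.277 0 -0.018" --pt "0.02 -0.045 -0.277 0 -0.018" --pt "0.02 -0.045 -0.277 0 -0.018" --pt "0.02 -0.045 -0.277 0 -0.018" --pt "0.02 -0.045 -0.277 0 -0.018" --pt "0.02 -0.045 -0.277 0 -0.018" --pt "0.02 -0.045 -0.277 0 -0.018"

```text
t: 22.62
tool_pos: [0.6418, -0.1777, 0.3608]
tool_rot: [-0.042, -3.14, -0.002]
contact_force: [-0.1, -0.5, -2.2]
opening: 0.035
grip_force: 40.9
```

Run:
```python
from h import *
p=eyes.get_image("top"); print(tray(p,(.6445,-.0633),np.radians(-1.876)))
print(cur(),telemetry.get_obs()["dq"],telemetry.get_obs()["opening"]); P=Plan(cur()); P.call((.6405,-.184,.315,88.1))
```

```text
(array([-0.0013, -0.0994,  0.1174]), 2038)
[ 0.6419 -0.1771  0.3609 88.5267] [ 0.0139 -0.0079  0.002  -0.0044 -0.0013 -0.003 ] 0.03494107535228026
  [j, 0.0012, -0.0069, 0.0459, 0.007]   -> (0.6405, -0.184, 0.315, 88.1)
```

Then place, retreat toward the pin (+z, −x), and let the tray settle.

Call:
apply_moves --pt "0.02 0.001 -0.007 0.02 0.007" --pt "0.02 0.001 -0.007 0.035 0.007" --pt "0.02 0.001 -0.007 0.046 0.007" --pt "0.02 0.001 -0.007 0.046 0.007" --pt "0.02 0.001 -0.007 0.046 0.007" --pt "0.05 0.001 -0.007 0.046 0.007" --pt "0.05 0.001 -0.007 0.046 0.007" --pt "0.05 0.001 -0.007 0.046 0.007" --pt "0.05 0.001 -0.007 0.03 0.007" --pt "0.05 0.001 -0.007 0.01 0.007" --pt "0.06 0.001 -0.007 -0.03 0.007" --pt "0.06 0.001 -0.007 -0.03 0.007"

```text
t: 23.67
tool_pos: [0.6422, -0.1859, 0.4017]
tool_rot: [0.053, 3.127, -0.008]
contact_force: [0.6, 0.2, 3.2]
opening: 0.0602
grip_force: 0.0
```

Call:
apply_moves --pt "0.06 0.04 0 0 0" --pt "0.06 0.08 0 0 0" --pt "0.06 0.12 0 0 0" --pt "0.06 0.21 0.035 0 0" --pt "0.06 0.21 0.035 0 0" --pt "0.06 0.21 0.035 0 0" --pt "0.06 0.21 0.035 0 0" --pt "0.06 0.21 0.035 0 0" --pt "0.06 0.21 0.035 0 0" --pt "0.06 0.21 0.035 0 0" --pt "0.06 0.21 0.035 0 0"

```text
t: 24.58
tool_pos: [0.433, -0.1437, 0.3916]
tool_rot: [0.053, 3.141, -0.0]
contact_force: [0.4, 0.5, 0.5]
opening: 0.0599
grip_force: 0.0
```

```bash
cat > chk.py <<'E'
from h import *
for k in range(2):
    p=eyes.get_image("top"); print(tray(p,(.6445,-.0633),np.radians(-1.876)))
for b in blanks(p): print("G",*b)
for b in hsvblobs(p,*BROWN,.0,.2,40,(350,120,520,310)): print("B",*b)
cv2.imwrite("pics/t5.png",cv2.resize(p["img"][120:310,150:510],None,fx=2.2,fy=2.2,interpolation=cv2.INTER_CUBIC))
print(cur(),telemetry.get_obs()["dq"])
E
python3 chk.py
```

```text
(array([-0.0004,  0.0086,  0.1177]), 2989)
(array([0.0007, 0.0085, 0.1177]), 2964)
G [0.644  0.0415 0.1432] -2.1 (48, 34) [293 173  15  21 277]
G [ 0.643  -0.0232  0.1426] -3.4 (48, 33) [320 174  15  21 270]
G [ 0.6392 -0.0932  0.1421] -4.3 (49, 35) [348 176  16  21 292]
G [ 0.6382 -0.1805  0.1414] -2.2 (48, 35) [384 177  15  21 294]
B [ 0.4719 -0.1212  0.0448] -0.2 (44, 19) [359 248   8  18 137]
[ 0.4327 -0.1436  0.3913 88.0649] [-0.0006 -0.0059  0.0077 -0.0011  0.0005  0.0004]
```

View pics/t5.png

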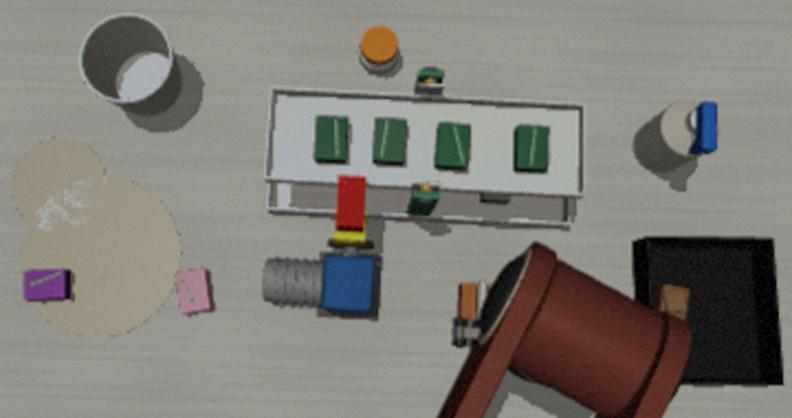

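Four blanks lie flat in the tray, at crop x 331, 389, 452 and 531, and the offcut is in the tub. The tilt is +0.0085, so the rightmost blank has to move about 4 mm left.

Run:
```python
from h import *
P=Plan(cur()); P.call((.6385,-.1808,.34,88.1))
```

```text
[j, -0.2069, -0.0303, 0.0513, -0.001]   -> (0.6385, -0.1808, 0.34, 88.1)
```

Call:
apply_moves --pt "0.06 -0.04 -0.006 0 0" --pt "0.06 -0.08 -0.012 0 0" --pt "0.06 -0.12 -0.018 0 0" --pt "0.06 -0.16 -0.024 0.02 0" --pt "0.055 -0.207 -0.03 0.051 0" --pt "0.055 -0.207 -0.03 0.051 0" --pt "0.055 -0.207 -0.03 0.051 0" --pt "0.055 -0.207 -0.03 0.051 0" --pt "0.055 -0.207 -0.03 0.051 0" --pt "0.055 -0.207 -0.03 0.051 0"

```text
t: 25.52
tool_pos: [0.6375, -0.1802, 0.342]
tool_rot: [0.053, 3.139, -0.001]
contact_force: [0.4, -0.1, -0.0]
opening: 0.0552
grip_force: 0.0
```

Run:
```python
from h import *
print(cur(),telemetry.get_obs()["dq"])
P=Plan(cur()); P.call((.6385,-.1808,.306,88.1))
P=Plan(cur()); P.call((.6385,-.1766,.306,88.1))
```

```text
[ 0.6375 -0.1802  0.342  88.0545] [-0.0007 -0.0151  0.0039  0.0003 -0.0018  0.0017]
  [j, -0.0011, -0.0005, 0.0360, -0.001]   -> (0.6385, -0.1808, 0.306, 88.1)
  [j, -0.0009, 0.0037, 0.0360, -0.001]   -> (0.6385, -0.1766, 0.306, 88.1)
```

Call:
apply_moves --pt "0.055 0 -0.0005 0.02 0" --pt "0.055 0 -0.0005 0.035 0" --pt "0.055 0 -0.0005 0.035 0" --pt "0.02 0 -0.0005 0.035 0" --pt "0.02 0 -0.0005 0.035 0" --pt "0.02 0 -0.0005 0.035 0" --pt "0.02 0 -0.0005 0.035 0" --pt "0.02 0 0.0015 0.035 0" --pt "0.02 0 0.0035 0.035 0" --pt "0.02 0 0.0035 0.035 0" --pt "0.02 0 0.0035 0.035 0" --newtons 25

```text
t: 26.43
tool_pos: [0.6382, -0.1764, 0.3058]
tool_rot: [0.053, 3.14, 0.0]
contact_force: [0.6, 0.5, 0.6]
opening: 0.035
grip_force: 30.2
```

Call:
apply_moves --pt "0.055 0 0 0 0" --pt "0.055 0 0 0 0" --pt "0.055 0 0 0 0" --pt "0.055 0 0 -0.03 0" --pt "0.055 0 0 -0.06 0" --pt "0.055 0.04 0 -0.08 0" --pt "0.055 0.08 0.01 -0.08 0" --pt "0.055 0.12 0.02 -0.08 0" --pt "0.055 0.21 0.035 -0.08 0" --pt "0.055 0.21 0.035 -0.08 0" --pt "0.055 0.21 0.035 -0.08 0" --pt "0.055 0.21 0.035 -0.08 0"

```text
t: 27.43
tool_pos: [0.4271, -0.1339, 0.385]
tool_rot: [0.054, 3.141, -0.001]
contact_force: [-0.1, -0.8, -0.3]
opening: 0.0552
grip_force: 0.0
```

```bash
python3 chk.py
```

```text
(array([-0.0003, -0.0052,  0.1177]), 2994)
(array([ 0.0006, -0.0059,  0.1178]), 2985)
G [0.6446 0.0411 0.1418] 1.4 (48, 32) [294 173  14  21 274]
G [ 0.6432 -0.0235  0.1423] -3.6 (47, 33) [320 174  15  21 270]
G [ 0.6389 -0.0936  0.1427] -4.5 (48, 35) [348 176  16  21 290]
G [ 0.639 -0.175  0.143] -1.2 (47, 35) [382 177  15  21 299]
B [ 0.473  -0.1208  0.0448] -2.4 (42, 18) [358 248  10  18 111]
[ 0.4294 -0.1347  0.386  88.0451] [ 0.0051  0.0414 -0.0346 -0.0006 -0.0015 -0.0007]
```

Call:
apply_moves --pt "0.055 0.0 0.04 0 0" --pt "0.055 0.0 0.2 0 0" --pt "0.055 0.0 0.2 0 0" --pt "0.055 0.0 0.2 0 0" --pt "0.055 0.0 0.2 0 0" --pt "0.055 0.0 0.2 0 0" --pt "0.055 0.0 0.2 0 0" --pt "0.055 0.0 0.2 0 0" --pt "0.055 0.0 0.2 0 0" --pt "0.055 0.0 0.2 0 0"

```text
t: 28.37
tool_pos: [0.4366, 0.0641, 0.3853]
tool_rot: [-0.057, -3.141, 0.0]
contact_force: [0.5, -0.8, -0.6]
opening: 0.0549
grip_force: 0.0
```

```bash
cat >> chk.py <<'E'
hsv=cv2.cvtColor(p["img"],cv2.COLOR_BGR2HSV)
m=((hsv[...,0]<6)|(hsv[...,0]>172))&(hsv[...,1]>130); z=np.zeros_like(m); z[262:290,355:380]=1
c=cloud(p,m&z); print("grip",len(c),np.percentile(c,[3,50,97],axis=0), c.mean(0))
z[:]=0; z[244:290,355:385]=1; c=cloud(p,z); t=c[(c[:,2]>.0385)&(abs(c[:,1]+.1365)<.011)&(c[:,0]<.452)]; print("pin all",np.percentile(t,[1,50,99],axis=0))
for x0 in np.arange(.405,.452,.005):
    k=t[abs(t[:,0]-x0)<.0035]
    if len(k): print(round(x0,3),len(k),(k[:,1].min()+k[:,1].max())/2,np.ptp(k[:,1]),k[:,2].max())
E
python3 chk.py
```

```text
(array([-0.0011, -0.0053,  0.1177]), 2980)
(array([-0.0025, -0.0055,  0.1177]), 2986)
G [0.6447 0.0412 0.1415] 1.2 (48, 32) [294 173  14  21 279]
G [ 0.6431 -0.0235  0.1422] -3.7 (48, 33) [320 174  15  21 270]
G [ 0.6391 -0.0936  0.1426] -3.9 (47, 35) [348 176  16  21 290]
G [ 0.6391 -0.1751  0.1431] -1.1 (47, 35) [382 177  15  21 299]
B [ 0.4718 -0.1212  0.0441] -0.2 (44, 19) [358 248   9  18 143]
B [ 0.4698 -0.1524  0.0446] -0.3 (44, 19) [371 249   8  18 130]
B [ 0.4741 -0.371   0.0256] -7.9 (45, 33) [449 249  15  19 239]
[ 0.4364  0.0642  0.3854 87.9368] [ 0.0015 -0.0066  0.0041  0.0005  0.0005  0.0019]
grip 93 [[ 0.4145 -0.1457  0.0021]
 [ 0.4297 -0.1365  0.0478]
 [ 0.4425 -0.1269  0.0531]] [ 0.4287 -0.136   0.0459]
pin all [[ 0.4148 -0.1458  0.0401]
 [ 0.4325 -0.1365  0.0486]
 [ 0.4503 -0.1266  0.0535]]
0.415 10 -0.13476455506609974 0.015691186067620738 0.05167347756941254
0.42 23 -0.13622622710402188 0.019215796123284168 0.05260172222920323
0.425 24 -0.13641635072304853 0.01916684300553015 0.05345924108491795
0.43 24 -0.13627509054214634 0.018864624158398957 0.05223387553565728
0.435 24 -0.13627509054214634 0.018864624158398957 0.05350776154233339
0.44 24 -0.1362311051450838 0.01817868760689384 0.05350776154233339
0.445 24 -0.13591714747116626 0.018806602954728913 0.053705104227953715
0.45 16 -0.13610975578435097 0.019191819581098363 0.05351611488651198
```

Run:
```python
from h import *
P=Plan(cur()); P.call((.6388,-.1757,.34,88.1))
```

```text
[j, -0.2110, -0.2325, 0.0454, -0.003]   -> (0.6388, -0.1757, 0.34, 88.1)
```

Call:
apply_moves --pt "0.055 -0.025 -0.03 0 0" --pt "0.055 -0.05 -0.06 0 0" --pt "0.055 -0.211 -0.2325 0 0" --pt "0.055 -0.211 -0.2325 0 0" --pt "0.055 -0.211 -0.2325 0 0" --pt "0.055 -0.211 -0.2325 0.02 0" --pt "0.055 -0.211 -0.2325 0.045 0" --pt "0.055 -0.211 -0.2325 0.045 0" --pt "0.055 -0.211 -0.2325 0.045 0" --pt "0.055 -0.211 -0.2325 0.045 0" --pt "0.055 -0.211 -0.2325 0.045 0" --pt "0.055 -0.211 -0.2325 0.045 0"

```text
t: 29.47
tool_pos: [0.6388, -0.174, 0.342]
tool_rot: [0.053, 3.139, -0.001]
contact_force: [-0.6, 0.0, -0.3]
opening: 0.0551
grip_force: 0.0
```

Run:
```python
from h import *
print(cur(),telemetry.get_obs()["dq"])
P=Plan(cur()); P.call((.6388,-.1757,.306,88.1))
```

```text
[ 0.6388 -0.174   0.342  88.0675] [ 0.0104 -0.0185 -0.0013 -0.0041  0.     -0.0006]
  [j, -0.0000, -0.0017, 0.0360, -0.001]   -> (0.6388, -0.1757, 0.306, 88.1)
```

Call:
apply_moves --pt "0.055 0 -0.0015 0.02 0" --pt "0.055 0 -0.0015 0.035 0" --pt "0.055 0 -0.0015 0.035 0" --pt "0.02 0 -0.0015 0.035 0" --pt "0.02 0 -0.0015 0.035 0" --pt "0.02 0 -0.0015 0.035 0" --pt "0.02 0 -0.0015 0.035 0" --pt "0.02 0 -0.003 0.035 0" --pt "0.02 0 -0.004 0.035 0" --pt "0.02 0 -0.004 0.035 0" --pt "0.02 0 -0.004 0.035 0"

```text
t: 30.38
tool_pos: [0.6392, -0.1784, 0.3057]
tool_rot: [0.053, 3.14, -0.0]
contact_force: [0.9, 1.6, 0.0]
opening: 0.0349
grip_force: 30.3
```

Call:
apply_moves --pt "0.055 0 0 0 0" --pt "0.055 0 0 0 0" --pt "0.055 0 0 0 0" --pt "0.055 0 0 -0.03 0" --pt "0.055 0 0 -0.06 0" --pt "0.055 0.04 0 -0.08 0" --pt "0.055 0.08 0.02 -0.08 0" --pt "0.055 0.12 0.04 -0.08 0" --pt "0.055 0.21 0.2 -0.08 0" --pt "0.055 0.21 0.2 -0.08 0" --pt "0.055 0.21 0.2 -0.08 0" --pt "0.055 0.21 0.2 -0.08 0"

```text
t: 31.38
tool_pos: [0.446, 0.0087, 0.3853]
tool_rot: [0.055, 3.141, -0.0]
contact_force: [0.4, 1.2, 1.5]
opening: 0.0549
grip_force: 0.0
```

Call:
apply_moves --pt "0.055 0 0 0 0" --pt "0.055 0 0 0 0" --pt "0.055 0 0 0 0" --pt "0.055 0 0 0 0" --pt "0.055 0 0 0 0" --pt "0.055 0 0 0 0"

```text
t: 31.88
tool_pos: [0.4479, 0.0068, 0.3853]
tool_rot: [-0.056, -3.141, 0.0]
contact_force: [-0.4, -0.4, 0.6]
opening: 0.0548
grip_force: 0.0
```

```bash
python3 chk.py|head -7
python3 - <<'E'
from h import *
print(cur(),telemetry.get_obs()["dq"]); P=Plan(cur()); P.call((.4285,-.1363,.26,90)); P.call((.4285,-.1363,.195,90))
E
```

```text
(array([-0.0001, -0.0078,  0.1177]), 2975)
(array([-0.0002, -0.0077,  0.1177]), 2959)
G [0.6444 0.0412 0.1415] 1.3 (48, 32) [294 173  14  21 272]
G [ 0.6432 -0.0237  0.1421] -3.7 (47, 33) [320 174  15  21 271]
G [ 0.6394 -0.0937  0.1427] -4.0 (49, 35) [348 176  16  21 289]
G [ 0.6406 -0.1771  0.1432] -0.6 (47, 35) [383 176  15  21 300]
B [ 0.4718 -0.121   0.0441] 0.5 (44, 19) [358 248   9  18 146]
[ 0.4478  0.007   0.3852 87.9894] [ 0.0041 -0.0051  0.0034 -0.0006  0.0014 -0.0009]
  [j, 0.0143, -0.1439, 0.1252, -0.035]   -> (0.4285, -0.1363, 0.26, 90)
  [j, 0.0000, 0.0000, 0.0650, -0.000]   -> (0.4285, -0.1363, 0.195, 90)
```

Call:
apply_moves --pt "0.055 0 0 0 0" --pt "0.055 0 0 0 0" --pt "0.055 0 0 0 0" --pt "0.055 0 0 0 0" --pt "0.055 0 0 0 0" --pt "0.055 0 0 0 0"

```text
t: 32.48
tool_pos: [0.4475, 0.0077, 0.3854]
tool_rot: [0.053, 3.141, -0.0]
contact_force: [-0.1, -0.6, -0.3]
opening: 0.055
grip_force: 0.0
```

```bash
python3 chk.py|head -7
python3 - <<'E'
from h import *
for k in range(6):
    p=eyes.get_image("top"); print(telemetry.get_obs()["t"],tray(p,(.6445,-.0633),np.radians(-1.876)))
s=eyes.get_image("scene"); a=s["img"][170:310,220:420]; cv2.imwrite("pics/s6.png",cv2.resize(a,None,fx=4,fy=4,interpolation=cv2.INTER_CUBIC))
E
```

```text
(array([ 0.0005, -0.0078,  0.1177]), 3003)
(array([-0.0008, -0.008 ,  0.1177]), 2973)
G [0.6443 0.0412 0.1416] 1.3 (48, 32) [294 173  14  21 272]
G [ 0.6429 -0.0238  0.1423] -3.7 (48, 33) [320 174  15  21 274]
G [ 0.6388 -0.0938  0.1427] -4.2 (47, 35) [348 176  16  21 289]
G [ 0.6403 -0.1772  0.1436] -0.6 (47, 35) [383 176  15  21 300]
B [ 0.4719 -0.1212  0.0444] -0.2 (44, 19) [358 248   9  18 145]
32.6333 (array([ 0.0003, -0.0081,  0.1177]), 2976)
32.6833 (array([-0.0017, -0.0081,  0.1177]), 2982)
32.7333 (array([-0.0001, -0.0084,  0.1177]), 3009)
32.7833 (array([-0.001 , -0.0085,  0.1177]), 2991)
32.8333 (array([-0.0014, -0.0078,  0.1178]), 2968)
32.8833 (array([-0.0004, -0.0081,  0.1177]), 2992)
```

View pics/s6.png

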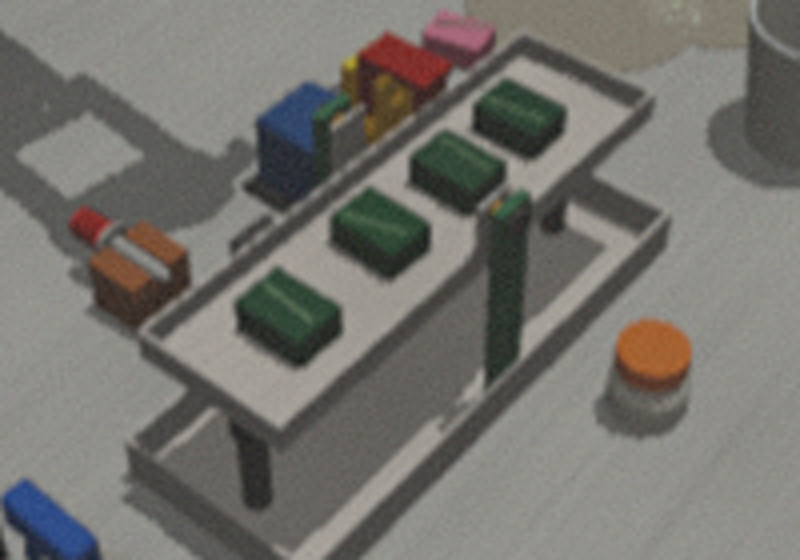

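The tray holds four flat blanks and sits slightly left-down, steady at -0.008. That doesn't fit the 2 mm move, so the pivot may be sticking. I'll press the right end lightly and let it settle freely.

Call:
apply_moves --pt "0.0 -0.025 -0.025 0 0" --pt "0.0 -0.05 -0.05 0 0" --pt "0.0 -0.187 -0.19 0 0" --pt "0.0 -0.187 -0.19 0 0" --pt "0.0 -0.187 -0.19 0 0" --pt "0.0 -0.187 -0.19 0 0" --pt "0.0 -0.187 -0.19 0.03 0" --pt "0.0 -0.187 -0.19 0.055 0" --pt "0.0 -0.187 -0.19 0.068 0" --pt "0.0 -0.187 -0.19 0.075 0" --pt "0.0 -0.187 -0.19 0.075 0" --pt "0.0 -0.187 -0.19 0.075 0"

```text
t: 33.93
tool_pos: [0.6277, -0.1878, 0.3111]
tool_rot: [0.052, 3.141, -0.0]
contact_force: [0.8, -0.1, -0.5]
opening: 0.0
grip_force: 0.0
```

Run:
```python
from h import *
p=eyes.get_image("top"); print(telemetry.get_obs()["t"],tray(p,(.6445,-.0633),np.radians(-1.876)),cur())
```

```text
33.9833 (array([-0.0035,  0.0647,  0.1177]), 2218) [ 0.628  -0.1879  0.3121 88.1178]
```

Call:
apply_moves --pt "0.0 0 0 -0.04 0" --pt "0.0 0 0 -0.075 0" --pt "0.0 0.1 0.1 -0.075 0" --pt "0.0 0.187 0.19 -0.075 0" --pt "0.0 0.187 0.19 -0.075 0" --pt "0.0 0.187 0.19 -0.075 0" --pt "0.0 0.187 0.19 -0.075 0" --pt "0.0 0.187 0.19 -0.075 0" --pt "0.0 0.187 0.19 -0.075 0" --pt "0.0 0.187 0.19 -0.075 0" --pt "0.0 0.187 0.19 -0.075 0" --pt "0.0 0.187 0.19 -0.075 0"

```text
t: 34.98
tool_pos: [0.4478, 0.0074, 0.3869]
tool_rot: [0.053, 3.138, -0.001]
contact_force: [0.0, -0.7, 0.5]
opening: -0.0001
grip_force: 0.0
```

Call:
apply_moves --pt "0.0 0 0 0 0" --pt "0.0 0 0 0 0" --pt "0.0 0 0 0 0" --pt "0.0 0 0 0 0" --pt "0.0 0 0 0 0" --pt "0.0 0 0 0 0" --pt "0.0 0 0 0 0" --pt "0.0 0 0 0 0"

```text
t: 35.65
tool_pos: [0.4475, 0.0076, 0.3853]
tool_rot: [-0.053, -3.141, -0.0]
contact_force: [-0.5, 0.8, 0.0]
opening: -0.0
grip_force: 0.0
```

```bash
python3 chk.py|head -7; python3 -c "
from h import *
print(cur())"
```

```text
(array([-0.0007, -0.0091,  0.1177]), 2993)
(array([-0.0014, -0.0083,  0.1178]), 3001)
G [0.6443 0.0412 0.1415] 1.3 (48, 32) [294 173  14  21 275]
G [ 0.643  -0.0236  0.142 ] -3.7 (47, 33) [320 174  15  21 265]
G [ 0.639  -0.0941  0.1427] -2.4 (47, 34) [349 176  15  21 289]
G [ 0.6404 -0.1773  0.1434] -0.4 (48, 35) [383 176  15  21 300]
B [ 0.4718 -0.1211  0.0443] 0.1 (44, 19) [358 248   9  18 144]
[ 0.4475  0.0077  0.3854 88.0686]
```

Call:
apply_moves --pt "0.055 -0.025 -0.025 0 0" --pt "0.055 -0.05 -0.05 0 0" --pt "0.055 -0.198 -0.18 0 0" --pt "0.055 -0.198 -0.18 0 0" --pt "0.055 -0.198 -0.18 0 0" --pt "0.055 -0.198 -0.18 0 0" --pt "0.055 -0.198 -0.18 0.025 0" --pt "0.055 -0.198 -0.18 0.045 0" --pt "0.055 -0.198 -0.18 0.045 0" --pt "0.055 -0.198 -0.18 0.045 0" --pt "0.055 -0.198 -0.18 0.045 0" --pt "0.055 -0.198 -0.18 0.045 0"

```text
t: 36.75
tool_pos: [0.6393, -0.1783, 0.3428]
tool_rot: [0.052, 3.138, -0.002]
contact_force: [-0.0, -0.4, 0.4]
opening: 0.0548
grip_force: 0.0
```

Run:
```python
from h import *
print(cur(),telemetry.get_obs()["dq"])
P=Plan(cur()); P.call((.64,-.1783,.306,88.1)); P=Plan(cur()); P.call((.64,-.1825,.306,88.1))
```

```text
[ 0.6393 -0.1783  0.3428 88.1104] [ 0.0001 -0.0079 -0.0037 -0.0004 -0.0026 -0.0003]
  [j, -0.0007, 0.0001, 0.0368, 0.000]   -> (0.64, -0.1783, 0.306, 88.1)
  [j, -0.0008, -0.0041, 0.0368, 0.000]   -> (0.64, -0.1825, 0.306, 88.1)
```

Call:
apply_moves --pt "0.055 0 0 0.02 0" --pt "0.055 0 0 0.036 0" --pt "0.055 0 0 0.036 0" --pt "0.02 0 0 0.036 0" --pt "0.02 0 0 0.036 0" --pt "0.02 0 0 0.036 0" --pt "0.02 0 0 0.036 0" --pt "0.02 0 -0.002 0.036 0" --pt "0.02 0 -0.0042 0.036 0" --pt "0.02 0 -0.0042 0.036 0" --pt "0.02 0 -0.0042 0.036 0"

```text
t: 37.67
tool_pos: [0.6393, -0.1834, 0.3047]
tool_rot: [0.054, 3.14, -0.001]
contact_force: [0.9, 1.0, 1.1]
opening: 0.0351
grip_force: 31.0
```

Call:
apply_moves --pt "0.055 0 0 0 0" --pt "0.055 0 0 0 0" --pt "0.055 0 0 0 0" --pt "0.055 0 0 -0.03 0" --pt "0.055 0 0 -0.06 0" --pt "0.055 0.04 0 -0.08 0" --pt "0.055 0.08 0.02 -0.08 0" --pt "0.055 0.12 0.04 -0.08 0" --pt "0.055 0.21 0.2 -0.08 0" --pt "0.055 0.21 0.2 -0.08 0" --pt "0.055 0.21 0.2 -0.08 0" --pt "0.055 0.21 0.2 -0.08 0"

```text
t: 38.67
tool_pos: [0.4462, 0.0039, 0.3842]
tool_rot: [0.055, 3.141, -0.0]
contact_force: [0.8, 0.4, 0.3]
opening: 0.0551
grip_force: 0.0
```

Call:
apply_moves --pt "0.055 0 0 0 0" --pt "0.055 0 0 0 0" --pt "0.055 0 0 0 0" --pt "0.055 0 0 0 0" --pt "0.055 0 0 0 0" --pt "0.055 0 0 0 0" --pt "0.055 0 0 0 0" --pt "0.055 0 0 0 0" --pt "0.055 0 0 0 0" --pt "0.055 0 0 0 0"

```text
t: 39.5
tool_pos: [0.4477, 0.0026, 0.3843]
tool_rot: [-0.054, -3.141, -0.0]
contact_force: [-0.6, -0.3, 0.2]
opening: 0.0548
grip_force: 0.0
```

```bash
python3 chk.py|head -7
python3 - <<'E'
from h import *
print(cur(),telemetry.get_obs()["dq"])
P=Plan(cur()); P.call((.4285,-.1363,.26,90)); P.call((.4285,-.1363,.195,90))
E
```

```text
(array([0.0018, 0.0039, 0.1177]), 2957)
(array([-0.0018,  0.0037,  0.1178]), 2980)
G [0.6439 0.0415 0.1432] -2.0 (48, 33) [293 173  15  21 275]
G [ 0.6433 -0.0232  0.1425] -3.1 (48, 33) [320 174  15  21 270]
G [ 0.6389 -0.0934  0.1423] -4.1 (47, 35) [348 176  16  21 292]
G [ 0.639  -0.1823  0.1421] -0.7 (47, 35) [385 177  15  21 298]
B [ 0.4719 -0.1223  0.0443] 0.0 (44, 16) [358 248   9  18 130]
[ 0.4477  0.0027  0.3843 88.0596] [ 0.0025 -0.0014 -0.0002  0.0004 -0.0005  0.0002]
  [j, 0.0144, -0.1396, 0.1243, -0.034]   -> (0.4285, -0.1363, 0.26, 90)
  [j, 0.0000, 0.0000, 0.0650, -0.000]   -> (0.4285, -0.1363, 0.195, 90)
```

Call:
apply_moves --pt "0.055 0.004 -0.04 0 -0.03" --pt "0.055 0.015 -0.139 0 -0.03" --pt "0.055 0.015 -0.139 0 -0.03" --pt "0.055 0.015 -0.139 0.04 -0.03" --pt "0.055 0.015 -0.139 0.08 -0.03" --pt "0.055 0.015 -0.139 0.124 -0.03" --pt "0.055 0.015 -0.139 0.124 -0.03" --pt "0.055 0.015 -0.139 0.124 -0.03" --pt "0.055 0.015 -0.139 0.124 -0.03" --pt "0.055 0.015 -0.139 0.124 -0.03"

```text
t: 40.43
tool_pos: [0.4294, -0.136, 0.2638]
tool_rot: [0.005, 3.137, -0.004]
contact_force: [-0.7, 0.4, 0.8]
opening: 0.0547
grip_force: 0.0
```

Run:
```python
from h import *
print(cur(),telemetry.get_obs()["dq"])
P=Plan(cur()); P.call((.428,-.1363,.193,90))
s=eyes.get_image("scene"); a=s["img"][180:280,200:340]; cv2.imwrite("pics/s7.png",cv2.resize(a,None,fx=5,fy=5,interpolation=cv2.INTER_CUBIC))
# pin axis in the scene image: predicted pixels
for X in ((.4135,-.1363,.04),(.4985,-.1363,.04)): print(proj(s,X))
```

```text
[ 0.4294 -0.136   0.2638 89.8234] [ 0.0019 -0.0077 -0.0041  0.0008 -0.0029 -0.0006]
  [j, 0.0014, -0.0003, 0.0708, -0.003]   -> (0.428, -0.1363, 0.193, 90)
[239.4272 224.6273]
[262.3528 238.475 ]
```

View pics/s7.png

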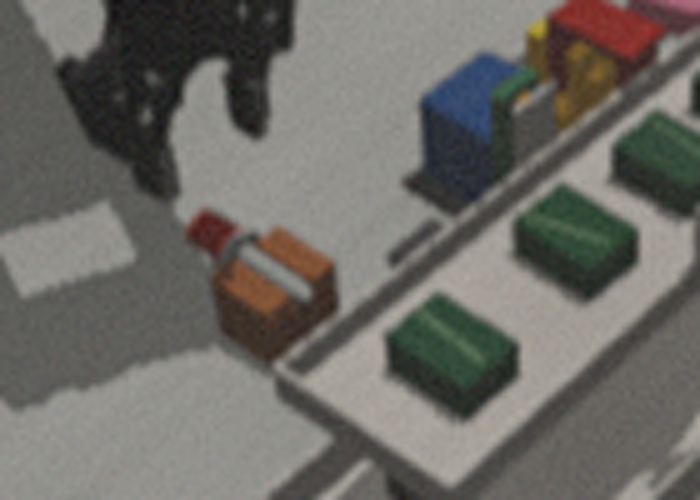

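The gripper is above the pin. The grip is at crop (213,230) and the shank runs to (312,295), as predicted. Grasp and lift.

Call:
apply_moves --pt "0.055 0.001 0 0.03 0" --pt "0.055 0.001 0 0.06 0" --pt "0.055 0.001 0 0.07 0" --pt "0.055 0.001 0 0.07 0" --pt "0.01 0.001 0 0.07 0" --pt "0.01 0.001 0 0.07 0" --pt "0.01 0.001 0 0.07 0" --pt "0.01 0.001 0 0.07 0" --pt "0.01 0.001 0 0.07 0" --pt "0.01 0.001 0 0.07 0" --newtons 80

```text
t: 41.32
tool_pos: [0.428, -0.1362, 0.1925]
tool_rot: [0.006, 3.138, -0.003]
contact_force: [-1.7, -0.3, 7.1]
opening: 0.0201
grip_force: 77.7
```

Run:
```python
from h import *
print(cur(),telemetry.get_obs()["opening"],telemetry.get_obs()["contact_force"])
```

```text
[ 0.428  -0.1362  0.1925 89.7787] 0.020071071749447184 [-1.6986 -0.2907  7.1194]
```

Call:
apply_moves --pt "0.01 0 0 -0.02 0" --pt "0.01 0 0 -0.04 0" --pt "0.01 0 0 -0.07 0" --pt "0.01 0 0 -0.1 0" --pt "0.01 0 0 -0.12 0" --pt "0.01 0 0 -0.12 0" --pt "0.01 0 0 -0.12 0"

```text
t: 41.9
tool_pos: [0.4272, -0.1358, 0.3117]
tool_rot: [0.006, 3.139, -0.002]
contact_force: [-0.5, -0.0, -1.6]
opening: 0.0198
grip_force: 78.1
```

Run:
```python
from h import *
print(cur(),telemetry.get_obs()["opening"])
P=Plan(cur()); P.call((.445,.0232,.30,88.12))
```

```text
[ 0.4272 -0.1358  0.3117 89.7809] 0.01981744844657641
  [j, -0.0172, 0.1590, 0.0117, 0.029]   -> (0.445, 0.0232, 0.3, 88.12)
```

Call:
apply_moves --pt "0.01 -0.004 0.03 0 0.01" --pt "0.01 -0.008 0.06 0 0.02" --pt "0.01 -0.012 0.09 0 0.029" --pt "0.01 -0.017 0.12 0.01 0.029" --pt "0.01 -0.017 0.15 0.02 0.029" --pt "0.01 -0.017 0.159 0.034 0.029" --pt "0.01 -0.017 0.159 0.034 0.029" --pt "0.01 -0.017 0.159 0.034 0.029" --pt "0.01 -0.017 0.159 0.034 0.029" --pt "0.01 -0.017 0.159 0.034 0.029"

```text
t: 42.73
tool_pos: [0.4448, 0.0224, 0.2767]
tool_rot: [0.054, 3.141, -0.0]
contact_force: [0.2, 0.1, -0.5]
opening: 0.0198
grip_force: 78.2
```

Run:
```python
from h import *
print(cur(),telemetry.get_obs()["opening"],telemetry.get_obs()["dq"])
s=eyes.get_image("scene"); p=eyes.get_image("top"); print(tray(p,(.6445,-.0633),np.radians(-1.876)))
a=s["img"][150:230,260:360]; A=cv2.resize(a,None,fx=7,fy=7,interpolation=cv2.INTER_CUBIC)
b=p["img"][205:280,270:350]; B=cv2.resize(b,None,fx=7,fy=7,interpolation=cv2.INTER_CUBIC)
c=cur(); ax=c[:3]+[0.0005,0,-.1525]; u=np.array([.99946,-.0327,0])
pts=[ax+u*t for t in (.02,.062,.07)]; F=np.array([.5312,.0205,.125]); pts2=[F,F+u*.018,F+u*.036]
for q in (s,p):
    print([proj(q,x).round(1) for x in pts],[proj(q,x).round(1) for x in pts2])
for q,im,o in((s,A,(260,150)),(p,B,(270,205))):
    for x,col in [(x,(255,0,255)) for x in pts]+[(x,(255,255,0)) for x in pts2]:
        v=(proj(q,x)-o)*7+3; cv2.circle(im,tuple(int(k) for k in v),3,col,1)
cv2.imwrite("pics/s8.png",A); cv2.imwrite("pics/p8.png",B)
for n in("fork_hole","lug_hole","pin_seat"):
    for q,nm in((s,"s"),(p,"t")):
        for d in eyes.tip_of(n,q)[:1]: print(n,nm,d)
```

```text
[ 0.4448  0.0224  0.2767 88.0374] 0.019797950926404774 [-0.0047 -0.0071 -0.0089  0.0025 -0.0008  0.0016]
(array([-0.0001,  0.0033,  0.1177]), 2948)
[array([290.9, 178.4]), array([302.4, 184.4]), array([304.7, 185.6])] [array([309.4, 187.7]), array([314.6, 190.4]), array([319.9, 193.1])]
[array([306.9, 256.9]), array([307.9, 239.4]), array([308.1, 236.1])] [array([308. , 229.5]), array([308.4, 222.1]), array([308.8, 214.8])]
fork_hole s {'point': [313.8, 186.4], 'confidence': 0.9}
fork_hole t {'point': [216.3, 153.8], 'confidence': 0.66}
lug_hole s {'point': [315.5, 189.6], 'confidence': 0.88}
lug_hole t {'point': [310.4, 224.3], 'confidence': 0.89}
pin_seat s {'point': [286.9, 176.5], 'confidence': 0.57}
pin_seat t {'point': [307.8, 228.2], 'confidence': 0.26}
```

View pics/s8.png

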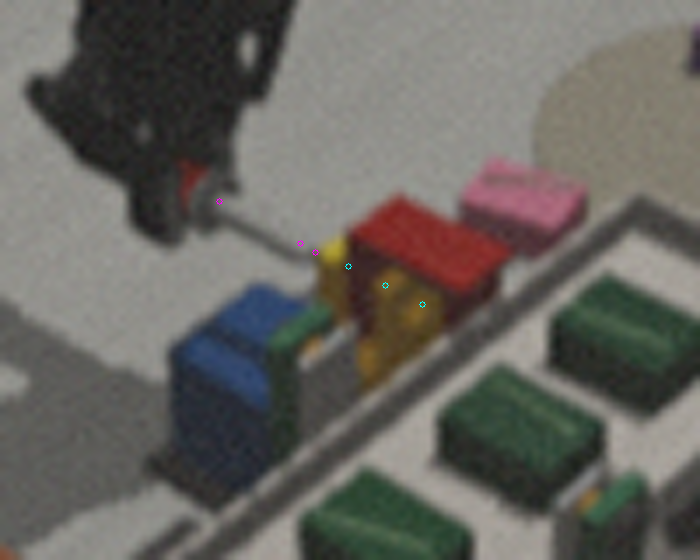

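View pics/p8.png

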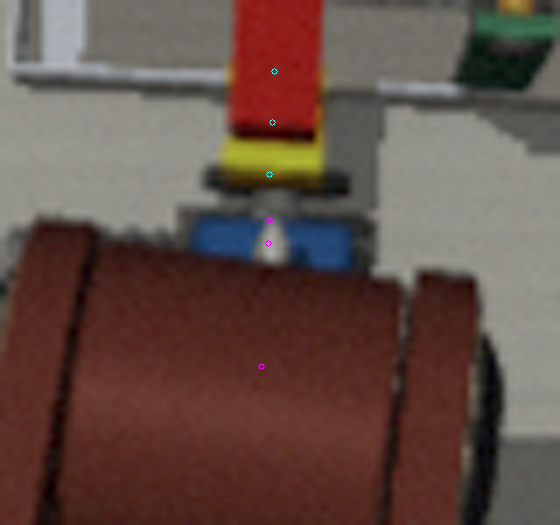

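Scene view: the shank runs from crop (215,212) to (320,262), pointing at the fork, and sits slightly below the predicted line. Top view: the pin tip at (270,240) is in line with the fork centre at (272,160). Next I compare heights using depth.

Run:
```python
from h import *
s=eyes.get_image("scene"); Ri=lambda c:c
O=np.array([.6445,-.0633,0]); u=np.array([.99946,-.0327]); v=np.array([.0327,.99946])
def M(c): d=c-O; return np.c_[d[:,:2]@u,d[:,:2]@v,d[:,2]]
w=np.zeros((400,640),bool); w[150:215,270:345]=1
vv,uu=np.nonzero(w&(s["range_z"]>0)); c=M(cloud(s,w)); h=cv2.cvtColor(s["img"],cv2.COLOR_BGR2HSV)[vv,uu]; bgr=s["img"][vv,uu]
y=(h[:,0]>17)&(h[:,0]<35)&(h[:,1]>120)
print("yellow front", np.percentile(c[y&(c[:,0]<-.1)],[0,5,50,95,100],axis=0))
sh=(c[:,0]>-.185)&(c[:,0]<-.118)&(abs(c[:,1]-.08)<.02)&(c[:,2]>.10)&(c[:,2]<.16)
for x0 in np.arange(-.18,-.118,.006):
    k=sh&(abs(c[:,0]-x0)<.004)
    if k.sum(): i=np.argmax(c[k][:,2]); print(round(x0,3),k.sum(),c[k].mean(0),c[k][i],np.c_[uu[k],vv[k]][i])
# predicted tool-side axis in M
q=cur(); print("axis pred",M(np.array([q[:3]+[.0005,0,-.1525]])))
# image-plane: shank line & fork front-tine top corners
for X in [(-.116,.063,.143),(-.116,.097,.143),(-.108,.063,.143),(-.108,.097,.143),(-.116,.063,.107)]:
    W=np.r_[O[:2]+X[0]*u+X[1]*v,X[2]]; print("tine",X,proj(s,W).round(1))
g=s["img"][178:192,292:308].sum(2); print(g)
```

```text
yellow front [[-0.1161  0.0607  0.096 ]
 [-0.114   0.0615  0.0972]
 [-0.1091  0.064   0.1365]
 [-0.1016  0.0734  0.1494]
 [-0.1002  0.0756  0.1541]]
-0.18 41 [-0.1819  0.077   0.1276] [-0.1832  0.0741  0.1384] [289 175]
-0.174 10 [-0.1733  0.0761  0.1278] [-0.1709  0.0801  0.1306] [294 178]
-0.168 9 [-0.1681  0.0764  0.1277] [-0.1694  0.0745  0.1313] [293 179]
-0.162 12 [-0.1628  0.0763  0.1272] [-0.1639  0.0766  0.1327] [295 179]
-0.156 12 [-0.155   0.0764  0.1281] [-0.1559  0.0797  0.1313] [298 180]
-0.15 12 [-0.1505  0.0751  0.1277] [-0.1496  0.0765  0.1296] [299 182]
-0.144 14 [-0.1441  0.0759  0.1271] [-0.1456  0.0762  0.1317] [300 182]
-0.138 12 [-0.138   0.0764  0.1266] [-0.1347  0.0759  0.1306] [303 184]
-0.132 6 [-0.1344  0.0773  0.1265] [-0.1347  0.0759  0.1306] [303 184]
axis pred [[-0.2021  0.0799  0.124 ]]
tine (-0.116, 0.063, 0.143) [305.  185.4]
tine (-0.116, 0.097, 0.143) [313.4 179.3]
tine (-0.108, 0.063, 0.143) [307.3 186.6]
tine (-0.108, 0.097, 0.143) [315.8 180.4]
tine (-0.116, 0.063, 0.107) [305.4 196.1]
[[382 368 382 429 437 426 435 426 433 431 427 441 425 443 4
[... 179 characters left out ...]
 394 423 448 435 440 440 454]
 [337 289 256 264 298 352 390 400 422 400 424 429 436 427 436 418]
 [416 393 343 275 247 278 325 364 394 406 430 433 428 438 440 431]
 [433 433 415 365 319 265 261 303 330 372 399 416 423 427 409 414]
 [435 435 441 434 396 367 325 277 262 298 325 376 366 373 394 382]
 [434 418 436 437 439 441 393 386 324 282 273 286 279 284 323 343]
 [426 430 429 435 438 446 431 433 389 370 354 356 331 259 241 273]
 [428 443 431 436 431 432 434 429 424 419 416 435 412 279 201 215]
 [433 428 443 419 434 421 418 431 443 435 434 446 413 280 192 213]
 [446 443 407 371 331 325 361 383 417 429 442 425 386 241 181 182]
 [437 419 353 282 238 235 272 311 346 378 385 351 305 204 191 207]]
```

Call:
apply_moves --pt "0.01 0 0 -0.001 -0.001" --pt "0.01 -0.008 0 -0.001 -0.001" --pt "0.01 -0.014 0 -0.001 -0.001" --pt "0.01 -0.017 0 -0.001 -0.001" --pt "0.01 -0.02 0 -0.001 -0.001" --pt "0.01 -0.023 0 -0.001 -0.001" --pt "0.01 -0.026 0 -0.001 -0.001" --pt "0.01 -0.026 0 -0.001 -0.001" --pt "0.01 -0.026 0 -0.001 -0.001"

```text
t: 43.93
tool_pos: [0.4706, 0.0224, 0.2773]
tool_rot: [-0.05, -3.141, -0.0]
contact_force: [0.2, 0.6, -0.8]
opening: 0.0201
grip_force: 78.2
```

```bash
cat > st.py <<'E'
from h import *
o=telemetry.get_obs(); q=cur(); d=q[:2]+[.0005,0]-[.6445,-.0633]; u=np.array([.99946,-.0327]); v=np.array([.0327,.99946])
print("M",d@u,d@v,q[2]-.1525,q[3]-88.124,"F",o["contact_force"],"T",o["wrist_torque"],"g",o["opening"],o["t"])
p=eyes.get_image("top"); print(tray(p,(.6445,-.0633),np.radians(-1.876)))
E
python3 st.py
```

```text
M -0.17607131663524545 0.08003303948374522 0.1247955048140765 0.05709394705691295 F [ 0.1816  0.6476 -0.7941] T [-0.0129 -0.0355 -0.0101] g 0.020086804689173732 43.9333
(array([-0.0006,  0.0039,  0.1178]), 2971)
```

Call:
apply_moves --pt "0.01 -0.003 0 0 0" --pt "0.01 -0.006 0 0 0" --pt "0.01 -0.009 0 0 0" --pt "0.01 -0.012 0 0 0" --pt "0.01 -0.015 0 0 0" --pt "0.01 -0.018 0 0 0" --pt "0.01 -0.018 0 0 0" --pt "0.01 -0.018 0 0 0"

```text
t: 44.65
tool_pos: [0.4887, 0.0219, 0.2773]
tool_rot: [-0.05, -3.141, -0.0]
contact_force: [0.2, 0.1, -0.7]
opening: 0.0198
grip_force: 78.2
```

```bash
python3 st.py
```

```text
M -0.158010763994999 0.08003973594404588 0.1248275389289781 0.053710981471624564 F [ 0.167   0.0665 -0.7488] T [-0.0293  0.047   0.0013] g 0.01975727205172367 44.65
(array([-0.001 ,  0.0037,  0.1178]), 2992)
```

Call:
apply_moves --pt "0.01 -0.003 0 0 0" --pt "0.01 -0.006 0 0 0" --pt "0.01 -0.009 0 0 0" --pt "0.01 -0.012 0 0 0" --pt "0.01 -0.015 0 0 0" --pt "0.01 -0.018 0 0 0" --pt "0.01 -0.02 0 0 0" --pt "0.01 -0.02 0 0 0" --pt "0.01 -0.02 0 0 0"

```text
t: 45.45
tool_pos: [0.5086, 0.0212, 0.2773]
tool_rot: [-0.05, -3.141, -0.0]
contact_force: [0.6, 0.3, -1.0]
opening: 0.0197
grip_force: 78.2
```

```bash
python3 st.py
```

```text
M -0.13807944647063258 0.08007308052392965 0.12480262658342031 0.05548447078068364 F [ 0.614   0.3154 -1.0089] T [ 0.0106 -0.019   0.0653] g 0.019727922803779194 45.45
(array([-0.0013, -0.0001,  0.1176]), 2959)
```

Pin is carried through with the lug now aligned; creep home until the head meets the fork.

Call:
apply_moves --pt "0.01 -0.001 0 0 0" --pt "0.01 -0.0015 0 0 0" --pt "0.01 -0.002 0 0 0" --pt "0.01 -0.0025 0 0 0" --pt "0.01 -0.003 0 0 0" --pt "0.01 -0.003 0 0 0"

```text
t: 46.0
tool_pos: [0.5111, 0.0211, 0.2773]
tool_rot: [-0.05, -3.139, 0.0]
contact_force: [-5.4, 0.4, 2.3]
opening: 0.0199
grip_force: 78.4
```

```bash
python3 st.py
```

```text
M -0.13554563860742752 0.08005355210969663 0.12477201669071616 0.06613741761641734 F [-5.3602  0.3539  2.2998] T [-0.0038  0.765   0.079 ] g 0.019944687685979057 46.0
(array([-0.0034,  0.0007,  0.1177]), 2965)
```

Call:
apply_moves --pt "0.01 -0.0005 0 0 0" --pt "0.01 -0.001 0 0 0" --pt "0.01 -0.0015 0 0 0" --pt "0.01 -0.0015 0 0 0" --pt "0.01 -0.0015 0 0 0"

```text
t: 46.47
tool_pos: [0.5118, 0.0211, 0.277]
tool_rot: [-0.049, -3.135, 0.0]
contact_force: [-10.6, -0.1, 6.0]
opening: 0.0199
grip_force: 78.8
```

```bash
python3 st.py
```

```text
M -0.13484061816272525 0.08007017649425917 0.12448560455218624 0.07911516926421314 F [-10.5984  -0.07     5.9695] T [-0.0802  1.5569  0.0244] g 0.019886029285102007 46.4667
(array([-0.0027,  0.0005,  0.1177]), 2965)
```

Call:
apply_moves --pt "0.01 0.001 0 0 0" --pt "0.01 0.001 0 0 0" --pt "0.045 0.001 0 0 0" --pt "0.045 0.001 0 0 0" --pt "0.045 0.001 0 0 0" --pt "0.045 0.001 0 0 0" --pt "0.045 0.001 0 -0.03 0" --pt "0.045 0.001 0 -0.06 0" --pt "0.045 0.001 0 -0.1 0" --pt "0.045 0.03 0 -0.12 0" --pt "0.045 0.06 0 -0.12 0" --pt "0.045 0.06 0 -0.12 0"

```text
t: 47.52
tool_pos: [0.4506, 0.0233, 0.3992]
tool_rot: [0.049, 3.138, -0.0]
contact_force: [-0.1, 1.0, 0.3]
opening: 0.0446
grip_force: 0.0
```

Call:
apply_moves --pt "0.045 0.01 -0.04 0 0" --pt "0.045 0.02 -0.08 0 0" --pt "0.045 0.02 -0.25 0 0" --pt "0.045 0.02 -0.25 0 0" --pt "0.045 0.02 -0.25 0 0" --pt "0.045 0.02 -0.25 0 0" --pt "0.045 0.02 -0.25 0 0" --pt "0.045 0.02 -0.25 0 0" --pt "0.045 0.02 -0.25 0 0" --pt "0.045 0.02 -0.25 0 0" --pt "0.045 0.02 -0.25 0 0"

```text
t: 48.43
tool_pos: [0.4254, -0.2251, 0.3972]
tool_rot: [0.047, 3.141, 0.0]
contact_force: [0.0, 0.4, -0.1]
opening: 0.0445
grip_force: 0.0
```

```bash
python3 chk.py | head -7
python3 - <<'E'
from h import *
s=eyes.get_image("scene"); p=eyes.get_image("top")
A=cv2.resize(s["img"][150:230,260:360],None,fx=6,fy=6,interpolation=cv2.INTER_CUBIC)
B=cv2.resize(p["img"][170:290,260:330],None,fx=4,fy=4,interpolation=cv2.INTER_CUBIC)
im=np.zeros((480,600+280,3),np.uint8); im[:480,:600]=A; im[:480,600:]=B; cv2.imwrite("pics/f9.png",im[:, :][:, :]if im.shape[1]<=800 else cv2.resize(im,(800,436)))
w=np.zeros((400,640),bool); w[205:260,295:325]=1
O=np.array([.6445,-.0633]); u=np.array([.99946,-.0327]); v=np.array([.0327,.99946])
vv,uu=np.nonzero(w&(p["range_z"]>0)); c=cloud(p,w); M=np.c_[(c[:,:2]-O)@u,(c[:,:2]-O)@v,c[:,2]]
h=cv2.cvtColor(p["img"],cv2.COLOR_BGR2HSV)[vv,uu]
r=((h[:,0]<6)|(h[:,0]>172))&(h[:,1]>130)&(M[:,0]<-.118); print("grip",r.sum(),np.percentile(M[r],[2,50,98],axis=0))
E
```

```text
(array([-0.0011,  0.0001,  0.1177]), 2989)
(array([-0.0011, -0.0001,  0.1177]), 2965)
G [0.6445 0.0416 0.1427] -1.7 (48, 34) [293 173  15  21 277]
G [ 0.643  -0.0233  0.1424] -3.5 (47, 33) [320 174  15  21 270]
G [ 0.6389 -0.0937  0.1422] -3.8 (48, 35) [348 176  16  21 288]
G [ 0.6394 -0.1824  0.1423] -0.8 (47, 35) [385 177  15  21 298]
B [ 0.472  -0.1369  0.0436] 87.6 (50, 43) [358 248  21  19 355]
grip 108 [[-0.1496  0.0691  0.1153]
 [-0.1367  0.0788  0.1321]
 [-0.1226  0.0891  0.1363]]Traceback (most recent call last):
  File "chk.py", line 10, in <module>
    c=cloud(p,m&z); print("grip",len(c),np.percentile(c,[3,50,97],axis=0), c.mean(0))
                                        ~~~~~~~~~~~~~^^^^^^^^^^^^^^^^^^^^
    return _quantile_unchecked(
        a, q, axis, out, overwrite_input, method, keepdims, weights)
    return _ureduce(a,
                    func=_quantile_ureduce_func,
    ...<5 lines>...
                    overwrite_input=overwrite_input,
                    method=method)
    r = func(a, **kwargs)
    result = _quantile(arr,
                       quantiles=q,
    ...<2 lines>...
                       out=out,
                       weights=wgt)
    slices_having_nans = np.isnan(arr[-1, ...])
                                  ~~~^^^^^^^^^
IndexError: index -1 is out of bounds for axis 0 with size 0
```

View pics/f9.png

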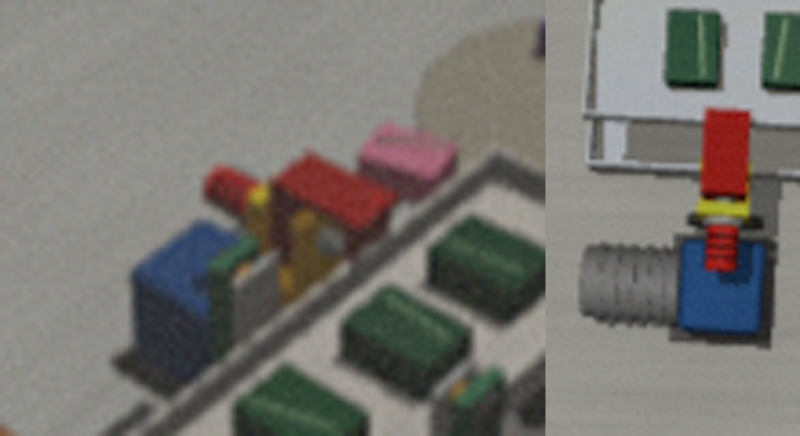

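The pin is home: its head sits against the yellow fork at right panel (723,218), and the tip shows behind the rear tine at (327,240). The tray is level with all four blanks aboard.

```bash
python3 -c "
from station import ctrl
print(ctrl.finish_job())"
```

```text
the job is handed in; nothing more can be done
None
```

I handed the job in at about 48 s of the 210 s: the one offcut is in the tub and all four blanks lie flat in the tray, two a side. The uncoupled tray settled at about 0.004 rad before I pushed the pin in until its head met the fork, and I moved nothing near the spray bottle, pail or jar.

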